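Lock the corks and stoppers away in the bolted drawer

ROBOT

A 6-joint arm with a two-finger parallel gripper is mounted at the origin on a cart in front of the work surface, level with it; the furniture and walls round the work are solid. World frame = base frame: x ahead of the robot, y to its left, z up, the work surface at z = 0. Lengths are in mm, angles in rad, forces in N, time in s.
With the tool pointing down it reaches from about 350 to 775 mm from the base axis. Payload 7.3 kg.
Tool frame: the origin (TCP) lies at the very end of the fingers, on their centre line; the grasp point (between the pads) lies 19 mm behind it (bot.grasp_offset is the distance from the TCP to the grasp point, in mm); z points along the fingers, y is the direction in which the jaws open and shut (so a half turn about z gives the same grasp; the last joint's range is limited). The gripper opens to 92 mm and grips with 3 to 60 N. Pads are 19 mm wide; open, the fingers measure 130 mm over their backs; the gripper's body (75 mm by 190 mm) begins 47 mm behind the grasp point.
Start: joints at [0.968, 0.342, 1.524, -0, 1.275, -0.146], TCP at [231.555, 471.197, 226.741] pointing down, gripper open.
Joint ranges: [-2.53, 2.53], [-0.77, 2.02], [0.04, 2.7], [-1, 4.14], [0.28, 2.66], [-3.11, 3.11]. Speed limits (rad/s): [2.57, 2.57, 3.14, 3.14, 3.14, 3.14].

INTERFACE

Orientations are given as [roll, pitch, yaw] about the fixed x, y, z axes, in that order (R = Rz(yaw) Ry(pitch) Rx(roll)).
In Python, from plant import bot gives the robot as it stands.
- The arm moves only by the tool servo_tool, never from a script. Its arguments are lists of equal length, an entry for each row: "angular": the turn, a rotation vector about the world's x, y, z in degrees, a list of three; "slide": the shift along the world's x, y, z in mm, a list of three; "grip": the opening, from -1 (shut) to 1 (fully open), so that 0 is half open. In form: {"angular": [[ax, ay, az], ...], "slide": [[dx, dy, dz], ...], "grip": [grip, ...]}. A call has 1 to 10 rows; each row is the pose to reach, as a shift and turn from the pose commanded when the call began; what a row does not reach only later rows make up. A row lasts 1/12 s, in which the tool goes at most 41.7 mm and 7.16 degrees, less where a joint would pass 70% of its speed; a pose out of reach is approached as far as the arm can. A call with a gripper value outside its range is refused whole. The fingers move at their own pace and stop on an object; the grip force is fixed at half the most. Time passes only in rows, so rows that repeat a pose let the fingers close. It gives the time, the measured TCP pose, the force and the opening at its end, in the units of the state.
- bot.get_obs(): the state, without advancing time (a new reading comes with each control period).
- bot.capture(name): name is "scene" or "top" or "wrist"; returns a dict with "img" (384x512x3 uint8, blue, green, red), "range_z" (384x512 float32, mm along the optical axis (not along the pixel's ray), 0 where there is no reading), "fov_y" (degrees; the focal length in pixels is half the picture's height over the tangent of half this angle, whatever the lens; pixels are square), "cx", "cy" (the principal point, pixels), "dist" ([k1, k2, p1, p2, k3] as OpenCV has them; the pictures are not rectified), "R" (3x3) and "t" (3): a world point X has camera coordinates R X + t; the wrist camera has in their place "T_tool_cam" (4x4, takes a point from camera to tool coordinates, whose origin is the TCP and whose axes are the flange's). Camera axes: x right, y down, z forward; pixel columns grow to the right and rows downward; lengths in mm; the calibration is good to about 2 mm. A picture is of the moment at which its call begins: read the wrist's pose just before it.
- bot.close_job(): hands the job in, once; it reports no verdict.
The state is a dict: "time": time; "joint_positions": joint angles; "dq": joint speeds; "tau": joint torques, N m; "tool_pos": TCP position; "tcp_rot": TCP orientation; "contact_force": force on the tool from outside, world axes, zero at the start; "moment": the same for the moment, N m; "grip_width": finger opening in mm.
Only numpy, scipy, OpenCV 4.12 (cv2) and the standard library are available. Lean on these libraries where they do the work, as an engineer would, in place of code of your own. Each camera call takes 0.05 s, during which the arm holds its last target.

TASK

The loose wine corks and bottle stoppers on the stand are to be locked away in the drawer unit: swing the brass keeper aside, draw the bolt it blocks, and pull the drawer out. One compartment already holds a cork and the other a stopper, so put every loose cork in with the cork and every loose stopper in with the stopper, and leave the salt cellar and the jigger where they stand. When all are in, push the drawer fully shut, slide the bolt fully home and turn the keeper back behind it.

Things in the scene. Friction and masses are not known exactly. Their poses are not given: they have to be found in the camera images.
- drawer_unit: low pale plywood unit fixed to the stand, 165 mm deep (its x), 320 mm wide (its y), top 81 mm above the stand, with one drawer whose front faces its -x side (towards the robot). Origin: centre of its underside; z up. On its top, in a row along y and 38 mm in front of its middle: the brass keeper and the steel bolt
- keeper (a joint): first catch: brass arm that swivels about an upright pivot on top of the unit. 0 = locked, arm along the unit's +y with its tip 2 mm behind the bolt's tail, so the bolt cannot be drawn; it turns clockwise seen from above (its knob swings towards the unit's +x, the back) to 1.6 rad; the bolt can be drawn fully from about 1.4 rad on. Stays where left, 0.05 Nm friction
- keeper_knob (a point): grip height on the keeper's upright round knob: 14 mm thick stem, under an 18 mm cap whose top is 10 mm above this point, 38 mm from the pivot; the stem is free for 28 mm below this point
- keeper_pivot (a point): point on the keeper's pivot axis, level with keeper_knob
- bolt (a joint): second latch: steel bolt that slides along the unit's y. 0 = home, its nose (+y end) through the staple on the drawer's strap, so the drawer cannot open; drawn towards the unit's -y it reads up to 0.032 m (clear of the staple from 0.022). Stays where left, 1.5 N friction. A drawn bolt stops the keeper from turning back
- bolt_knob (a point): grip height on the bolt's upright round knob: 14 mm thick stem, under an 18 mm cap whose top is 10 mm above this point; the stem is free for 25 mm below it
- drawer (a joint): drawer: 0 = shut, slides out along the unit's -x to 0.145 m; stays where left, 2 N friction. It cannot be shut while the bolt stands home
- pull (a point): centre of the brass pull that stands up 24 mm from the upper edge of the drawer's front, 55 mm to the -y side of its middle: 12 mm thick (x), 70 mm wide (y); its top is 11 mm above this point, its foot (the front's upper edge) 13 mm below. Pinched from above across x to slide the drawer
- drawer_floor (a point): centre of the drawer's inner floor, on top of it; moves with the drawer, axes as the unit's. The inside is 130 mm long (x) and 264 mm wide (y), with walls 52 mm high; a 6 mm wall along x at y = 0 parts it into a +y and a -y compartment. There are 54 mm between the floor and the unit's top board that closes over it. A steel strap that moves with the drawer lies over the +y side wall; its staple, half-way along, rises to 86 mm above this floor, 137 mm to the +y side
- stopper_a_mid (a point): steel bottle stopper, 33 mm across, 48 mm high, standing on its round head (33 mm wide, bottom 18 mm) with its 19 mm wide stem pointing up (top 30 mm); may be absent. This point is half-way up its axis; its z runs from the head to the stem's end
- stopper_b_mid (a point): steel bottle stopper, 33 mm across, 48 mm high, standing on its round head (33 mm wide, bottom 18 mm) with its 19 mm wide stem pointing up (top 30 mm); may be absent. This point is half-way up its axis; its z runs from the head to the stem's end
- stopper_c_mid (a point): steel bottle stopper, 33 mm across, 48 mm high, standing on its round head (33 mm wide, bottom 18 mm) with its 19 mm wide stem pointing up (top 30 mm); may be absent. This point is half-way up its axis; its z runs from the head to the stem's end
- cork_a_mid (a point): wine cork lying on its side, 24 mm thick, 44 mm long along its y axis, weighs about 12 g, can roll; may be absent. This point is its centre
- cork_b_mid (a point): wine cork lying on its side, 24 mm thick, 44 mm long along its y axis, weighs about 12 g, can roll; may be absent. This point is its centre
- cork_c_mid (a point): wine cork lying on its side, 24 mm thick, 44 mm long along its y axis, weighs about 12 g, can roll; may be absent. This point is its centre
- kept_stopper_mid (a point): stopper of the same kind that already stands in one of the drawer's two compartments (which one varies), in its rear half. Point half-way up
- kept_cork_mid (a point): cork of the same kind that already lies in the drawer's other compartment, in its rear half. Point at its centre
- salt_cellar: bystander: round wooden salt cellar with a lid, 70 mm wide, 67 mm high; origin under its centre
- jigger: bystander: steel double jigger, 41 mm wide, 97 mm high; origin under its centre
Things that resemble listed ones, but are neither listed nor needed, are in the scene too. What is shaped like the part that bears stopper_c_mid but turquoise is not meant.

How it is judged (in metres and radians):
On the way, in this order (a step that is already met when the one before it is completed fails the run):
1. the keeper is swung aside while the bolt is still home (value of joint keeper above 1.2 rad and value of joint bolt below 0.01 m), for 0.1 s.
2. the bolt is drawn clear of the staple (value of joint bolt above 0.022 m), for 0.1 s.
3. the drawer is pulled out (value of joint drawer above 0.1 m), for 0.1 s.
4. every cork and stopper lies in its proper compartment of the open drawer (((y of stopper_a_mid in the frame of drawer_floor between 0.003 and 0.14 m and y of stopper_b_mid in the frame of drawer_floor between 0.003 and 0.14 m and y of stopper_c_mid in the frame of drawer_floor between 0.003 and 0.14 m and y of kept_stopper_mid in the frame of drawer_floor between 0.003 and 0.14 m and y of cork_a_mid in the frame of drawer_floor between -0.14 and -0.003 m and y of cork_b_mid in the frame of drawer_floor between -0.14 and -0.003 m and y of cork_c_mid in the frame of drawer_floor between -0.14 and -0.003 m and y of kept_cork_mid in the frame of drawer_floor between -0.14 and -0.003 m) or (y of stopper_a_mid in the frame of drawer_floor between -0.14 and -0.003 m and y of stopper_b_mid in the frame of drawer_floor between -0.14 and -0.003 m and y of stopper_c_mid in the frame of drawer_floor between -0.14 and -0.003 m and y of kept_stopper_mid in the frame of drawer_floor between -0.14 and -0.003 m and y of cork_a_mid in the frame of drawer_floor between 0.003 and 0.14 m and y of cork_b_mid in the frame of drawer_floor between 0.003 and 0.14 m and y of cork_c_mid in the frame of drawer_floor between 0.003 and 0.14 m and y of kept_cork_mid in the frame of drawer_floor between 0.003 and 0.14 m)) and x of stopper_a_mid in the frame of drawer_floor between -0.066 and 0.066 m and z of stopper_a_mid in the frame of drawer_floor between 0 and 0.045 m and x of stopper_b_mid in the frame of drawer_floor between -0.066 and 0.066 m and z of stopper_b_mid in the frame of drawer_floor between 0 and 0.045 m and x of stopper_c_mid in the frame of drawer_floor between -0.066 and 0.066 m and z of stopper_c_mid in the frame of drawer_floor between 0 and 0.045 m and x of kept_stopper_mid in the frame of drawer_floor between -0.066 and 0.066 m and z of kept_stopper_mid in the frame of drawer_floor between 0 and 0.045 m and x of cork_a_mid in the frame of drawer_floor between -0.066 and 0.066 m and z of cork_a_mid in the frame of drawer_floor between 0 and 0.045 m and x of cork_b_mid in the frame of drawer_floor between -0.066 and 0.066 m and z of cork_b_mid in the frame of drawer_floor between 0 and 0.045 m and x of cork_c_mid in the frame of drawer_floor between -0.066 and 0.066 m and z of cork_c_mid in the frame of drawer_floor between 0 and 0.045 m and x of kept_cork_mid in the frame of drawer_floor between -0.066 and 0.066 m and z of kept_cork_mid in the frame of drawer_floor between 0 and 0.045 m and value of joint drawer above 0.08 m), for 0.2 s.
5. the drawer is fully shut (value of joint drawer below 0.006 m), for 0.1 s.
6. the bolt is home (value of joint each of bolt, drawer below 0.006 m), for 0.1 s.
7. the keeper is turned back behind the bolt (all of step 6 and value of joint keeper below 0.15 rad), for 0.1 s.
At the end, for the whole second after the job is handed in: drawer shut to 6 mm, bolt home to 6 mm, keeper back to within 0.15 rad, and inside the drawer all corks are in the compartment with the kept cork and all stoppers in the one with the kept stopper (all of step 7 and ((y of stopper_a_mid in the frame of drawer_floor between 0.003 and 0.14 m and y of stopper_b_mid in the frame of drawer_floor between 0.003 and 0.14 m and y of stopper_c_mid in the frame of drawer_floor between 0.003 and 0.14 m and y of kept_stopper_mid in the frame of drawer_floor between 0.003 and 0.14 m and y of cork_a_mid in the frame of drawer_floor between -0.14 and -0.003 m and y of cork_b_mid in the frame of drawer_floor between -0.14 and -0.003 m and y of cork_c_mid in the frame of drawer_floor between -0.14 and -0.003 m and y of kept_cork_mid in the frame of drawer_floor between -0.14 and -0.003 m) or (y of stopper_a_mid in the frame of drawer_floor between -0.14 and -0.003 m and y of stopper_b_mid in the frame of drawer_floor between -0.14 and -0.003 m and y of stopper_c_mid in the frame of drawer_floor between -0.14 and -0.003 m and y of kept_stopper_mid in the frame of drawer_floor between -0.14 and -0.003 m and y of cork_a_mid in the frame of drawer_floor between 0.003 and 0.14 m and y of cork_b_mid in the frame of drawer_floor between 0.003 and 0.14 m and y of cork_c_mid in the frame of drawer_floor between 0.003 and 0.14 m and y of kept_cork_mid in the frame of drawer_floor between 0.003 and 0.14 m)) and x of stopper_a_mid in the frame of drawer_floor between -0.066 and 0.066 m and z of stopper_a_mid in the frame of drawer_floor between 0 and 0.045 m and x of stopper_b_mid in the frame of drawer_floor between -0.066 and 0.066 m and z of stopper_b_mid in the frame of drawer_floor between 0 and 0.045 m and x of stopper_c_mid in the frame of drawer_floor between -0.066 and 0.066 m and z of stopper_c_mid in the frame of drawer_floor between 0 and 0.045 m and x of kept_stopper_mid in the frame of drawer_floor between -0.066 and 0.066 m and z of kept_stopper_mid in the frame of drawer_floor between 0 and 0.045 m and x of cork_a_mid in the frame of drawer_floor between -0.066 and 0.066 m and z of cork_a_mid in the frame of drawer_floor between 0 and 0.045 m and x of cork_b_mid in the frame of drawer_floor between -0.066 and 0.066 m and z of cork_b_mid in the frame of drawer_floor between 0 and 0.045 m and x of cork_c_mid in the frame of drawer_floor between -0.066 and 0.066 m and z of cork_c_mid in the frame of drawer_floor between 0 and 0.045 m and x of kept_cork_mid in the frame of drawer_floor between -0.066 and 0.066 m and z of kept_cork_mid in the frame of drawer_floor between 0 and 0.045 m); the robot touches nothing.
It fails at once if the salt cellar is shoved more than 3 cm or tipped over (distance of salt_cellar from where it was at the start of the episode above 0.03 m or angle between salt_cellar's own z axis and vertical above 0.6 rad).
It fails at once if the jigger is shoved more than 3 cm or tipped over (distance of jigger from where it was at the start of the episode above 0.03 m or angle between jigger's own z axis and vertical above 0.6 rad).
Of stopper_a, stopper_b, stopper_c, cork_a, cork_b, cork_c only 3 to 5 are there at a start; the rules pass over those that are not, and their reading is None.
At some moment in a run one of stopper_a, stopper_b, stopper_c may be knocked a few centimetres aside while the robot is not near it.
It also fails if it takes over 210 s, if anything falls off the work surface, if the arm or the gripper's body presses on something with over 40 N, if the wrist force passes 120 N, or if a joint passes its speed limit or range.

## Working session

There is one attempt and no reset: what is moved stays moved. The work goes in short steps, Python scripts to look and compute and a tool call to move; the robot and the scene stay as the last step left them, time stands still between calls to the robot, and variables do not carry over. Pictures are saved under pics/ and viewed, and the job is handed in when it is done.

Besides the shell and the picture viewer there is one more tool, called after "Emit:" as name(argument=value, ...) on one line, values as JSON. servo_tool: Moves the arm, as the interface text tells. Its arguments: {"type":"object","properties":{"angular":{"type":"array","items":{"type":"array","items":{"type":"number"}}},"slide":{"type":"array","items":{"type":"array","items":{"type":"number"}}},"grip":{"type":"array","items":{"type":"number"}}},"required":["angular","slide","grip"]}

```bash
mkdir -p pics; ls; cat > h.py <<'E'
import numpy as np, cv2
from plant import bot
from scipy.spatial.transform import Rotation as Ro
def cap(n):
    o=bot.get_obs(); c=bot.capture(n)
    f=192/np.tan(np.radians(c['fov_y'])/2)
    c['K']=np.array([[f,0,c['cx']],[0,f,c['cy']],[0,0,1]]); c['d']=np.array(c['dist'],float)
    if n=='wrist':
        T=np.eye(4); T[:3,:3]=Ro.from_euler('xyz',o['tcp_rot']).as_matrix(); T[:3,3]=o['tool_pos']
        W=T@np.array(c['T_tool_cam']); c['R']=W[:3,:3].T; c['t']=-c['R']@W[:3,3]
    c['R']=np.array(c['R']); c['t']=np.array(c['t']).ravel()
    return c
def cloud(c):
    h,w=c['range_z'].shape
    u,v=np.meshgrid(np.arange(w),np.arange(h))
    p=cv2.undistortPoints(np.stack([u,v],-1).reshape(-1,1,2).astype(float),c['K'],c['d']).reshape(h,w,2)
    z=c['range_z'].astype(float)
    P=np.dstack([p[...,0]*z,p[...,1]*z,z])
    W=(P-c['t'])@c['R']; W[z==0]=np.nan
    return W
def proj(c,X):
    return cv2.projectPoints(np.asarray(X,float).reshape(-1,1,3),cv2.Rodrigues(c['R'])[0],c['t'],c['K'],c['d'])[0].reshape(-1,2)
def save(c,n,crop=None,s=1):
    im=c['img']
    if crop: im=im[crop[1]:crop[3],crop[0]:crop[2]]
    cv2.imwrite('pics/'+n,cv2.resize(im,None,fx=s,fy=s,interpolation=cv2.INTER_CUBIC))
E
python3 - <<'E'
from h import *
import pickle
print(bot.get_obs())
for n in ['scene','top','wrist']:
    c=cap(n); save(c,n+'0.png',s=1.5); c['W']=cloud(c); pickle.dump(c,open(n+'0.pkl','wb'))
    print(n,c['fov_y'],-c['R'].T@c['t'],c['d'])
E
```

```text
pics
{'time': 0.0, 'joint_positions': array([ 9.68020192e-01,  3.42735039e-01,  1.52500238e+00,  3.49695478e-05,
        1.27540768e+00, -1.46023418e-01]), 'dq': array([-0.00151811, -0.00169387,  0.00031203,  0.00070547,  0.00250571,
        0.00028571]), 'tau': array([-6.76736581e-04, -4.31236053e+01, -2.44217098e+01,  7.17036752e-02,
        5.60185465e-02, -1.33010640e-04]), 'tool_pos': array([231.29498662, 470.85638752, 226.04368499]), 'tcp_rot': array([-3.14006160e+00, -2.58971745e-04,  2.68482953e+00]), 'contact_force': array([ 0.18133262, -0.8466076 ,  1.15219544]), 'moment': array([-0.05855416, -0.0011047 ,  0.0391935 ]), 'grip_width': 91.791707316941}
scene 53.092128663226056 [-156.50760896  389.25853678  571.86193425] [0.0328931 0.        0.        0.        0.       ]
top 43.237945991728964 [ 520.58875883   40.6653916  1304.41078778] [-0.0420747  0.         0.         0.         0.       ]
wrist 65.73996870682507 [161.76787043 506.79535016 383.00238456] [-0.07711524  0.          0.          0.          0.        ]
```

View pics/scene0.png

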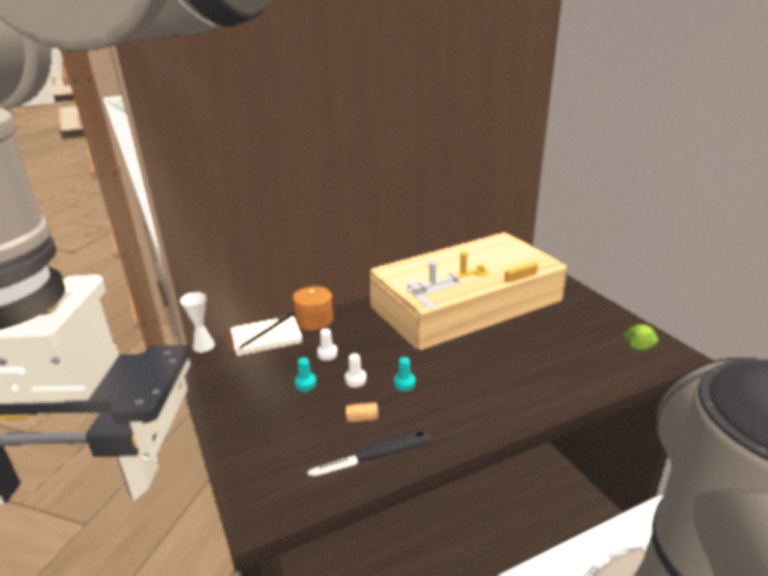

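View pics/top0.png

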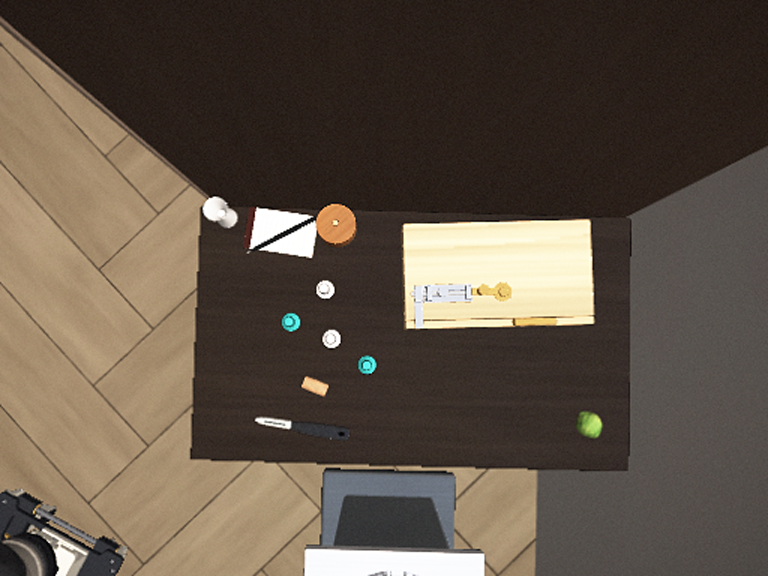

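View pics/wrist0.png

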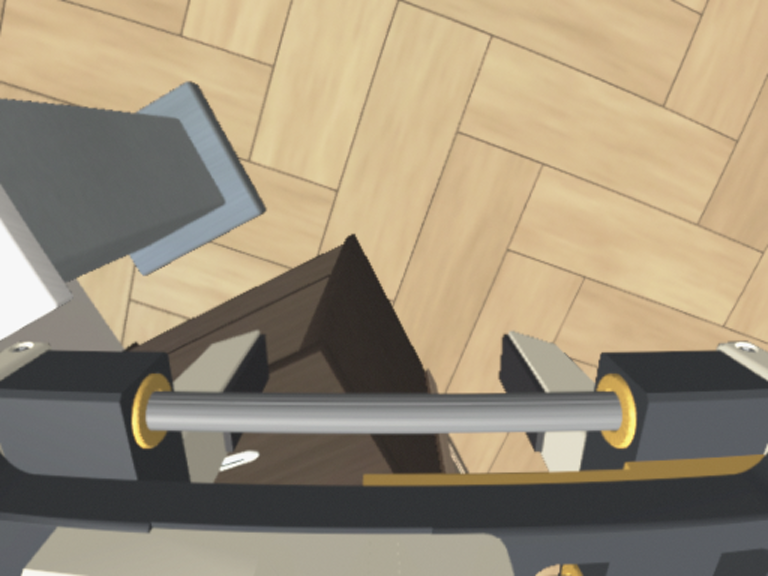

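```bash
cat > m.py <<'E'
from h import *
import pickle
c=pickle.load(open('top0.pkl','rb')); W=c['W']; Z=W[...,2]
m=(Z>74)&(Z<87)&(W[...,0]>200)&(W[...,1]<50)
m=cv2.morphologyEx(m.astype(np.uint8),cv2.MORPH_OPEN,np.ones((3,3)))
n,l,st,ce=cv2.connectedComponentsWithStats(m)
k=1+np.argmax(st[1:,4]); P=W[l==k]
print('top',len(P),np.median(P[:,2]),P.min(0),P.max(0)); r=cv2.minAreaRect(P[:,:2].astype(np.float32)); print(r,cv2.boxPoints(r))
hi=(Z>95)&(W[...,0]>300)&(W[...,1]<60)&(W[...,0]<720)
n,l,st,ce=cv2.connectedComponentsWithStats(hi.astype(np.uint8))
for i in range(1,n):
    if st[i,4]>3: P=W[l==i]; print('hi',ce[i],st[i,4],P.mean(0),P.min(0),P.max(0))
lo=(Z>6)&(W[...,0]>200)&(W[...,0]<760)&(W[...,1]>-420)&(W[...,1]<400)
n,l,st,ce=cv2.connectedComponentsWithStats(lo.astype(np.uint8))
for i in range(1,n):
    if st[i,4]>6:
        P=W[l==i]; r=cv2.minAreaRect(P[:,:2].astype(np.float32)); t=P[P[:,2]>P[:,2].max()-4]
        print('obj',ce[i].round(),st[i,4],P.mean(0).round(),P[:,2].max().round(1),[np.round(a,1) for a in r],'topc',t.mean(0).round(1), c['img'][int(ce[i][1]),int(ce[i][0])])
E
python3 m.py
python3 - <<'E'
import pickle,cv2
c=pickle.load(open('top0.pkl','rb'))
cv2.imwrite('pics/u0.png',cv2.resize(c['img'][140:225,260:405],None,fx=5,fy=5,interpolation=cv2.INTER_CUBIC))
cv2.imwrite('pics/o0.png',cv2.resize(c['img'][180:270,180:260],None,fx=6,fy=6,interpolation=cv2.INTER_CUBIC))
E
```

```text
top 8021 81.13578485969082 [ 546.60331244 -321.18139067   74.01410032] [739.34374635   3.2382131   86.94869847]
((642.0711669921875, -160.1364288330078), (179.85891723632812, 318.91192626953125), 2.9528608322143555) [[ 544.0468      -5.5248375]
 [ 560.4754    -324.01334  ]
 [ 740.0955    -314.74802  ]
 [ 723.66693      3.7404785]]
hi [475.48669989 240.1561064 ] 15451 [ 507.8211853  -420.03376943  306.71961105] [ 300.03234802 -423.82959141   95.14752994] [ 719.99762191 -416.02522501  460.38936915]
hi [278.45614035 195.01754386] 57 [603.99404267 -25.0222857   98.5626075 ] [591.38255573 -31.65272103  95.24730261] [616.7451826  -16.46879397 102.6123214 ]
hi [285.6 192. ] 5 [612.13161674 -42.77976456  97.05394181] [609.61607312 -46.38287318  95.57714643] [614.58003756 -41.08856849  99.85573519]
hi [295.40816327 194.08163265] 49 [605.44929437 -64.79768986 126.44160076] [597.74340375 -79.18315306  95.00124488] [613.07120357 -55.99673171 135.33137671]
hi [311.92857143 194.92857143] 14 [ 606.55146292 -108.70903069   97.35385744] [ 596.1102974  -111.71137236   95.20500727] [ 616.51255345 -106.
[... 11568 characters left out ...]
.  192.] 206.6 [array([ 266.1, -419.3]), array([10.8,  0.9]), np.float64(4.6)] topc [ 266.1 -418.9  206.6] [74 79 83]
obj [449. 354.] 10 [ 242. -420.  187.] 201.2 [array([ 242.6, -419.5]), array([8.1, 0.8]), np.float64(7.0)] topc [ 242.4 -419.2  201.2] [73 78 85]
obj [507. 373.] 179 [ 275. -419.  444.] 460.0 [array([ 278.7, -418.4]), array([ 3.2, 69. ]), np.float64(90.0)] topc [ 287.1 -418.9  457.4] [69 72 78]
obj [ 75. 372.] 308 [222. 386. 327.] 339.0 [array([220.2, 385.1]), array([28.7, 37.7]), np.float64(88.7)] topc [217.7 386.4 336.4] [57 50 50]
obj [498. 377.] 7 [ 259. -419.  413.] 420.0 [array([ 259.7, -419.3]), array([9.6, 1. ]), np.float64(1.0)] topc [ 264.5 -419.1  420. ] [67 69 75]
```

View pics/u0.png

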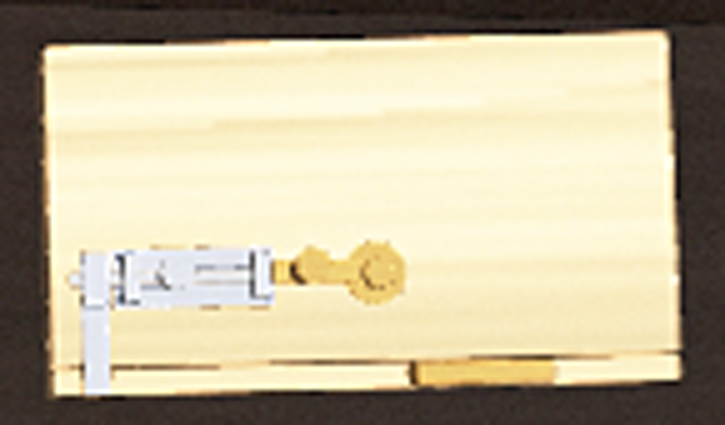

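View pics/o0.png

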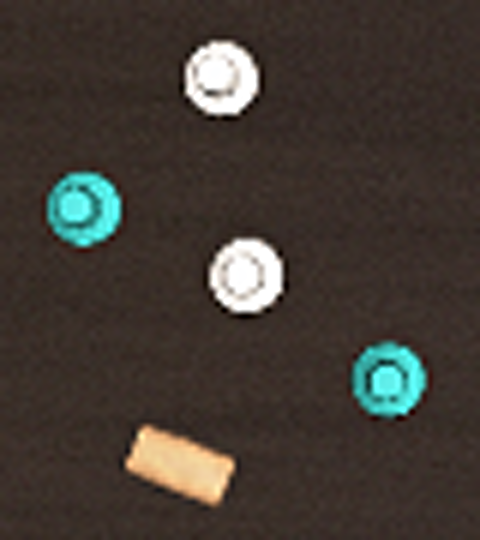

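```bash
python3 - <<'E'
from h import *
import pickle
for nm in ['top0','scene0']:
    c=pickle.load(open(nm+'.pkl','rb')); W=c['W']; Z=W[...,2]
    for lo,hi,b in [(131,139,(580,630,-90,-40)),(131,139,(580,630,-150,-105)),(104,111,(540,590,-270,-170)),(90,108,(590,640,-185,-155))]:
        m=(Z>lo)&(Z<hi)&(W[...,0]>b[0])&(W[...,0]<b[1])&(W[...,1]>b[2])&(W[...,1]<b[3])
        P=W[m]; print(nm,len(P),P.mean(0).round(1) if len(P) else '',P.min(0).round(1) if len(P) else '',P.max(0).round(1) if len(P) else '')
    m=(Z>180)&(Z<260)&(W[...,0]>600)&(W[...,1]>-300)&(W[...,1]<100)
    print('wall',m.sum(),np.percentile(W[m][:,0],[1,50]) if m.any() else '')
    # table height near
    m=(abs(W[...,0]-450)<30)&(abs(W[...,1]+100)<60)&(Z<20); print('table',np.median(Z[m]))
    for b in [(580,640,105,165),(490,560,90,150)]:
        m=(Z>40)&(Z<60)&(W[...,0]>b[0])&(W[...,0]<b[1])&(W[...,1]>b[2])&(W[...,1]<b[3]); print('stop',m.sum(),W[m].mean(0).round(1))
        m=(Z>3)&(Z<60)&(W[...,0]>b[0])&(W[...,0]<b[1])&(W[...,1]>b[2])&(W[...,1]<b[3]); print('all',m.sum(),W[m].min(0).round(1),W[m].max(0).round(1))
E
```

```text
top0 21 [605.7 -63.5 132.3] [597.7 -70.6 131. ] [612.7 -56.  135.3]
top0 19 [ 610.2 -129.6  132.6] [ 602.1 -136.3  131.2] [ 616.7 -121.5  135.4]
top0 38 [ 562.3 -218.2  105.4] [ 555.7 -253.1  104. ] [ 567.5 -185.9  108.1]
top0 38 [ 611.4 -166.1   96.1] [ 603.  -174.5   90.3] [ 618.6 -157.3  103.7]
wall 1381 [765.35927502 766.54233527]
table 0.13449214792451566
stop 33 [611.2 136.4  46.5]
all 174 [581.4 105.2   3. ] [639.2 164.5  54. ]
stop 33 [524.3 122.8  46.8]
all 175 [490.5  91.5   3. ] [558.8 148.1  53.3]
scene0 18 [601.5 -62.6 132.7] [593.1 -69.9 131.4] [611.5 -55.3 133.9]
scene0 19 [ 606.6 -128.2  132.2] [ 598.2 -135.2  131.5] [ 617.6 -121.3  133.5]
scene0 35 [ 558.7 -218.7  104.9] [ 553.6 -247.9  104. ] [ 565.  -187.4  106.9]
scene0 28 [ 606.2 -164.5   95.7] [ 600.8 -174.    91. ] [ 613.9 -156.3   99.5]
wall 3499 [760.15854367 764.15214957]
table -0.6609550123981004
stop 33 [605.9 138.   46.4]
all 187 [584.1 107.3   3.1] [637.3 161.4  50.5]
stop 41 [519.1 123.6  46.8]
all 229 [490.1  90.2   3. ] [557.9 148.4  52.2]
```

Emit:
servo_tool(angular=[[0,0,7],[0,0,14],[0,0,21],[0,0,28.5],[0,0,28.5],[0,0,28.5],[0,0,28.5],[0,0,28.5],[0,0,28.5],[0,0,28.5]], slide=[[19,-30,0],[38,-60,0],[57,-90,0],[76,-120,0],[95,-150,0],[114,-180,0],[133,-210,0],[152,-240,0],[171,-270,0],[190,-300,0]], grip=[0,0,0,0,0,0,0,0,0,0])

```text
time: 0.98
tool_pos: [422.0, 169.5, 226.7]
tcp_rot: [3.141, -0.0, -3.101]
contact_force: [0.3, 0.8, 0.5]
grip_width: 46.1
```

Emit:
servo_tool(angular=[[0,0,0],[0,0,0],[0,0,0],[0,0,0],[0,0,0],[0,0,0],[0,0,0],[0,0,0],[0,0,0],[0,0,0]], slide=[[19,-30,0],[38,-60,0],[57,-90,0],[76,-120,0],[95,-150,0],[114,-180,0],[133,-210,-10],[152,-240,-20],[171,-270,-30],[187,-300,-40]], grip=[0,0,0,0,0,0,0,0,0,0])

```text
time: 1.82
tool_pos: [609.3, -130.4, 185.8]
tcp_rot: [3.141, -0.0, -3.101]
contact_force: [-0.4, 0.2, -0.2]
grip_width: 46.0
```

Emit:
servo_tool(angular=[[0,0,0],[0,0,0]], slide=[[0,0,0],[0,0,0]], grip=[0,0])

```text
time: 1.98
tool_pos: [608.2, -130.2, 184.8]
tcp_rot: [3.14, -0.003, -3.104]
contact_force: [0.3, 0.7, -0.5]
grip_width: 45.8
```

```bash
python3 - <<'E'
from h import *
c=cap('wrist'); save(c,'w1.png',s=1.5)
o=bot.get_obs(); print(o['time'],o['tool_pos'],o['tcp_rot'],o['contact_force'],o['grip_width'],o['joint_positions'])
c2=cap('scene'); save(c2,'s1.png',s=1.5)
E
```

```text
2.0333 [ 608.09140151 -128.94265716  185.78627266] [ 3.14039014e+00 -1.84289011e-03 -3.10217210e+00] [-0.28655771 -0.98092427 -0.45945575] 45.96877805485176 [-3.32400145e-01  5.52640046e-01  1.29897386e+00  4.68883228e-04
  1.29213262e+00 -1.94274538e+00]
```

View pics/w1.png

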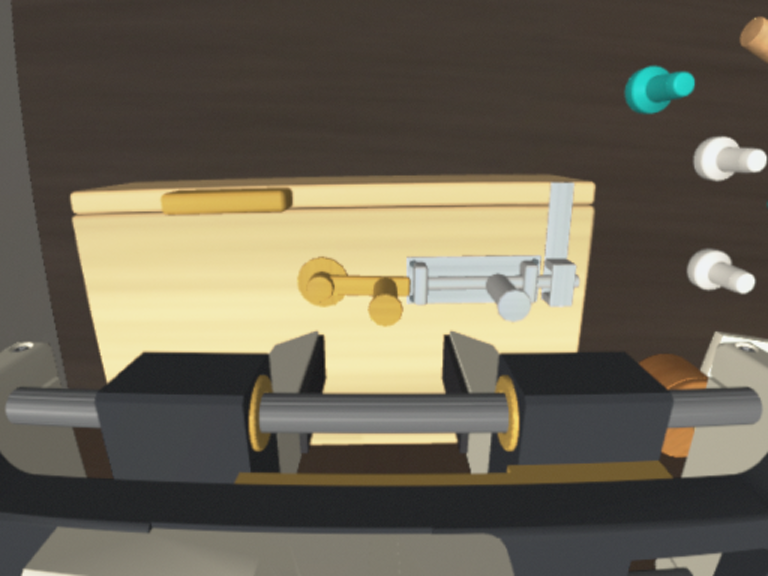

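View pics/s1.png

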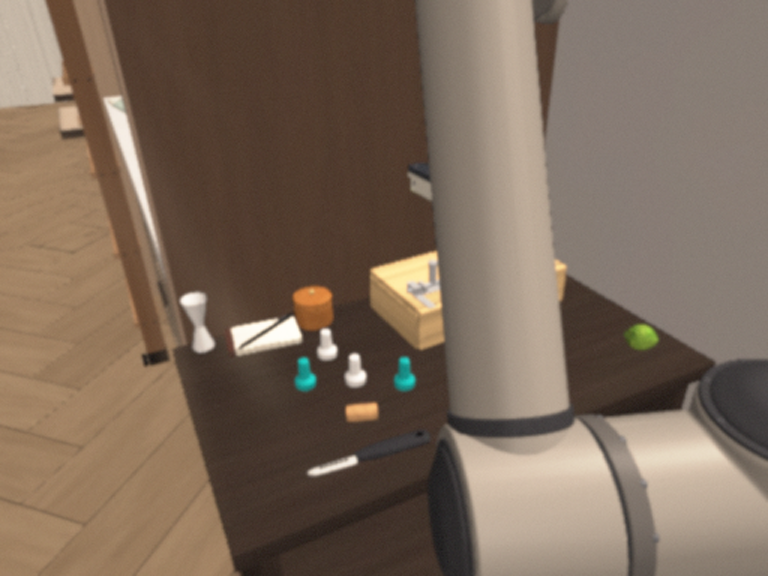

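Emit:
servo_tool(angular=[[0,0,0],[0,0,0],[0,0,0],[0,0,0],[0,0,0],[0,0,0]], slide=[[0,0,-20],[0,0,-40],[0,0,-55],[0,0,-70],[0,0,-81],[0,0,-81]], grip=[0,0,0,0,0,0])

```text
time: 2.58
tool_pos: [607.2, -127.2, 104.1]
tcp_rot: [3.14, -0.003, -3.1]
contact_force: [-0.8, 0.2, -0.6]
grip_width: 46.0
```

Emit:
servo_tool(angular=[[0,0,0],[0,0,0],[0,0,0],[0,0,0],[0,0,0],[0,0,0]], slide=[[0,0,0],[0,0,0],[0,0,0],[0,0,0],[0,0,0],[0,0,0]], grip=[-1,-1,-1,-1,-1,-1])

```text
time: 3.08
tool_pos: [608.9, -129.2, 106.5]
tcp_rot: [-3.141, 0.001, -3.101]
contact_force: [-0.0, -1.1, 2.5]
grip_width: 15.7
```

Emit:
servo_tool(angular=[[0,0,0],[0,0,0],[0,0,0],[0,0,0],[0,0,0],[0,0,0],[0,0,0],[0,0,0],[0,0,0],[0,0,0]], slide=[[7.6,-0.4,0],[14.9,-2.2,0],[21.8,-5.5,0],[27.8,-10.1,0],[32.8,-15.8,0],[35.8,-20.7,0],[38,-25.9,0],[39.4,-31.4,0],[40,-35.5,0],[40,-35.5,0]], grip=[-1,-1,-1,-1,-1,-1,-1,-1,-1,-1])

```text
time: 3.92
tool_pos: [656.9, -160.5, 107.3]
tcp_rot: [3.138, 0.019, -3.101]
contact_force: [29.4, 12.0, -6.8]
grip_width: 13.8
```

Emit:
servo_tool(angular=[[0,0,0],[0,0,0]], slide=[[0,0,0],[0,0,0]], grip=[-1,-1])

```text
time: 4.08
tool_pos: [657.0, -160.9, 107.3]
tcp_rot: [3.139, 0.019, -3.101]
contact_force: [29.2, 11.0, -7.5]
grip_width: 13.7
```

```bash
python3 - <<'E'
from h import *
c=cap('wrist'); save(c,'w2.png',s=1.5)
o=bot.get_obs(); print(o['time'],o['tool_pos'],o['tcp_rot'],o['contact_force'],o['grip_width'])
c2=cap('top'); save(c2,'t2.png',crop=(230,120,430,240),s=4)
E
```

```text
4.1333 [ 657.01277689 -160.83690485  107.34041981] [ 3.13951395  0.01925359 -3.10039903] [29.00924408 10.68844934 -7.49591615] 13.889200871773316
```

View pics/w2.png

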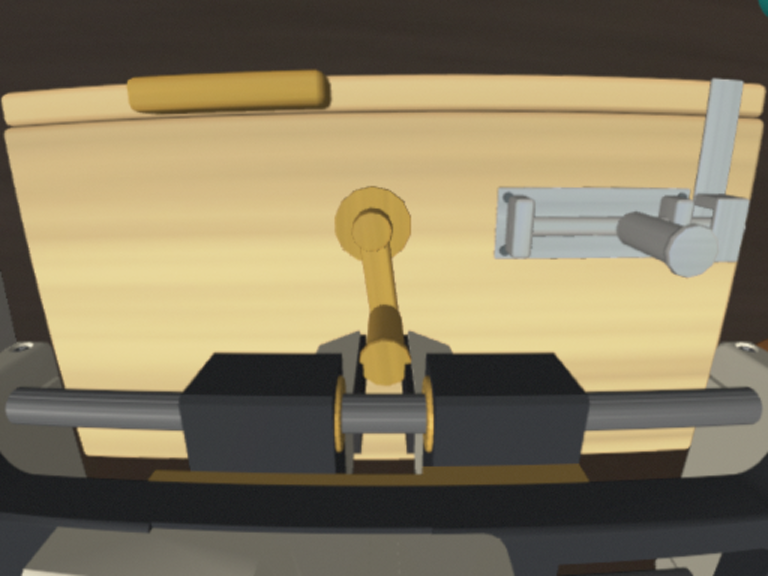

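View pics/t2.png

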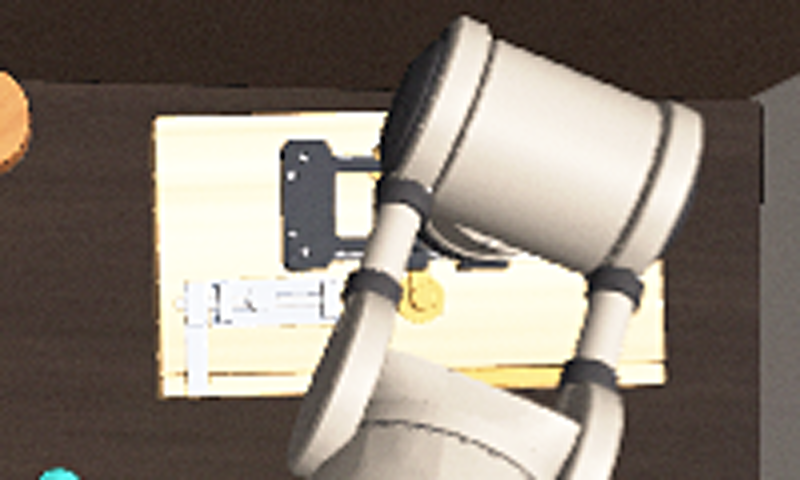

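Emit:
servo_tool(angular=[[0,0,0],[0,0,0],[0,0,0],[0,0,0],[0,0,0],[0,0,0],[0,0,0],[0,0,0],[0,0,0]], slide=[[0,0,0],[0,0,0],[0,0,0],[0,0,0],[0,0,0],[0,0,25],[0,0,50],[0,0,80],[0,0,80]], grip=[0,0,0,0,0,0,0,0,0])

```text
time: 4.93
tool_pos: [650.8, -165.6, 192.6]
tcp_rot: [-3.137, 0.01, -3.101]
contact_force: [0.6, 0.1, 1.5]
grip_width: 45.9
```

```bash
python3 - <<'E'
from h import *
c=cap('wrist'); save(c,'w3.png',s=1.5)
o=bot.get_obs(); print(o['time'],o['tool_pos'],o['tcp_rot'],o['contact_force'],o['grip_width'])
W=cloud(c);Z=W[...,2]
for b in [(630,670,-190,-140),(590,630,-80,-45)]:
    m=(Z>126)&(Z<140)&(W[...,0]>b[0])&(W[...,0]<b[1])&(W[...,1]>b[2])&(W[...,1]<b[3]);P=W[m]
    print(len(P),P.mean(0),P.min(0),P.max(0))
m=(Z>90)&(Z<104)&(W[...,0]>590)&(W[...,0]<625)&(W[...,1]>-185)&(W[...,1]<-150);P=W[m]
print(P.mean(0),P.min(0),P.max(0))
E
```

```text
4.9833 [ 650.00242852 -165.28995254  189.77404283] [-3.13876573  0.00658238 -3.1014868 ] [ 0.34542609 -0.02656473 -0.21189359] 45.97289160622863
381 [ 648.34634522 -161.0075491   129.8049147 ] [ 639.97495309 -169.50089408  126.96236095] [ 657.08042642 -152.2388502   131.58381336]
418 [605.45897723 -63.31995245 129.773995  ] [597.17383148 -71.66440595 126.6877615 ] [614.26912492 -54.42517522 132.45260976]
[ 612.33775185 -166.15824691   94.83924074] [ 603.49349502 -174.0482432    90.01216161] [ 624.99666705 -158.59507342   97.60373143]
```

View pics/w3.png

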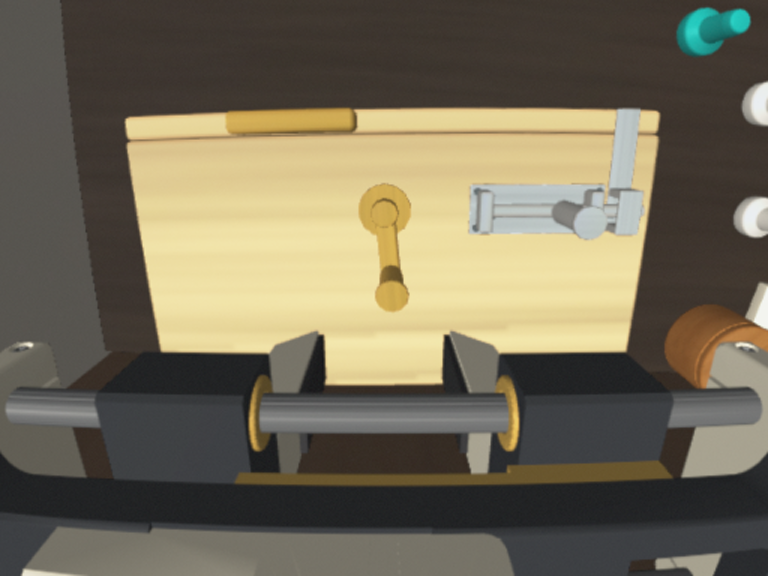

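Emit:
servo_tool(angular=[[0,0,0],[0,0,0],[0,0,0],[0,0,0],[0,0,0],[0,0,0],[0,0,0],[0,0,0],[0,0,0]], slide=[[-14,34,0],[-29,68,0],[-43,101.5,0],[-43,101.5,-10],[-43,101.5,-35],[-43,101.5,-60],[-43,101.5,-81],[-43,101.5,-81],[-43,101.5,-81]], grip=[0,0,0,0,0,0,0,0,0])

```text
time: 5.73
tool_pos: [604.6, -63.0, 103.3]
tcp_rot: [3.141, -0.004, -3.101]
contact_force: [-0.2, 0.3, 0.8]
grip_width: 45.7
```

Emit:
servo_tool(angular=[[0,0,0],[0,0,0],[0,0,0],[0,0,0],[0,0,0],[0,0,0],[0,0,0],[0,0,0]], slide=[[0,0,0],[0,0,0],[0,0,0],[0,0,0],[0,0,0],[0,0,0],[0,0,0],[0,0,0]], grip=[-1,-1,-1,-1,-1,-1,-1,-1])

```text
time: 6.4
tool_pos: [606.0, -63.3, 105.5]
tcp_rot: [-3.141, 0.001, -3.101]
contact_force: [0.1, -3.5, 5.5]
grip_width: 15.4
```

Emit:
servo_tool(angular=[[0,0,0],[0,0,0],[0,0,0],[0,0,0],[0,0,0],[0,0,0],[0,0,0]], slide=[[0.4,-7,0],[0.8,-14,0],[1.1,-21,0],[1.4,-28,0],[1.7,-33,0],[1.7,-33,0],[1.7,-33,0]], grip=[-1,-1,-1,-1,-1,-1,-1])

```text
time: 6.98
tool_pos: [607.6, -95.3, 105.5]
tcp_rot: [3.14, 0.001, -3.101]
contact_force: [-0.2, 0.9, 6.4]
grip_width: 15.6
```

Emit:
servo_tool(angular=[[0,0,0],[0,0,0],[0,0,0],[0,0,0],[0,0,0],[0,0,0],[0,0,0],[0,0,0],[0,0,0]], slide=[[0,0,0],[0,0,0],[0,0,0],[0,0,0],[0,0,25],[0,0,50],[0,0,80],[0,0,80],[0,0,80]], grip=[0,0,0,0,0,0,0,0,0])

```text
time: 7.73
tool_pos: [608.1, -96.0, 186.3]
tcp_rot: [-3.141, 0.003, -3.101]
contact_force: [-0.5, -0.3, -1.7]
grip_width: 46.1
```

```bash
python3 - <<'E'
from h import *
c=cap('wrist'); save(c,'w4.png',s=1.5)
o=bot.get_obs(); print(o['time'],o['tool_pos'],o['tcp_rot'],o['contact_force'],o['grip_width'])
W=cloud(c);Z=W[...,2]
for b in [(630,670,-190,-140),(590,630,-120,-45)]:
    m=(Z>126)&(Z<140)&(W[...,0]>b[0])&(W[...,0]<b[1])&(W[...,1]>b[2])&(W[...,1]<b[3]);P=W[m]
    print(len(P),P.mean(0),P.min(0),P.max(0))
m=(Z>97)&(Z<110)&(W[...,0]>540)&(W[...,0]<580);P=W[m]
print(P.mean(0),P.min(0),P.max(0),cv2.minAreaRect(P[:,:2].astype(np.float32)))
E
```

```text
7.7833 [607.14831306 -95.73245405 184.65179113] [ 3.14151122e+00  2.21868179e-04 -3.10091137e+00] [ 0.29701405 -0.43923525 -0.62317804] 46.11070869514373<stdin>:7: RuntimeWarning: Mean of empty slice.
  ret = um.true_divide(
Traceback (most recent call last):
ValueError: zero-size array to reduction operation minimum which has no identity
```

View pics/w4.png

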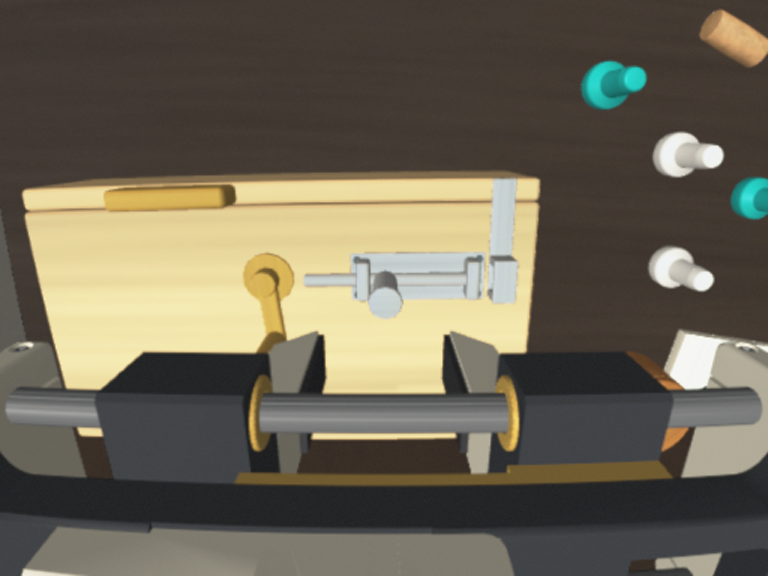

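Emit:
servo_tool(angular=[[0,0,-7],[0,0,-14],[0,0,-21],[0,0,-28],[0,0,-35],[0,0,-42],[0,0,-49],[0,0,-56],[0,0,-63],[0,0,-70]], slide=[[-4.6,-12.2,0],[-9.3,-24.5,0],[-14,-36.7,0],[-18.6,-49,0],[-23.2,-61,0],[-28,-73.5,0],[-32.5,-85.7,0],[-37,-98,0],[-42,-110,0],[-46.5,-122.5,0]], grip=[0,0,0,0,0,0,0,0,0,0])

```text
time: 8.62
tool_pos: [559.6, -218.3, 182.7]
tcp_rot: [-3.139, -0.003, 1.954]
contact_force: [-0.0, -0.2, -0.3]
grip_width: 45.8
```

Emit:
servo_tool(angular=[[0,0,-7],[0,0,-14],[0,0,-19],[0,0,-19],[0,0,-19],[0,0,-19]], slide=[[0,0,0],[0,0,0],[0,0,-20],[0,0,-40],[0,0,-55],[0,0,-55]], grip=[0,0,0,0,0,0])

```text
time: 9.12
tool_pos: [558.0, -216.9, 124.6]
tcp_rot: [-3.134, -0.005, 1.629]
contact_force: [0.6, -1.1, -0.5]
grip_width: 45.9
```

```bash
python3 - <<'E'
from h import *
c=cap('wrist'); save(c,'w5.png',s=1.5)
o=bot.get_obs(); print(o['time'],o['tool_pos'],o['tcp_rot'],o['contact_force'],o['grip_width'])
W=cloud(c);Z=W[...,2]
m=(Z>97)&(Z<110)&(W[...,0]>540)&(W[...,0]<580)&(W[...,1]<-170);P=W[m]
print(len(P),P.mean(0),P.min(0),P.max(0))
E
```

```text
9.1667 [ 559.01273555 -217.38407158  126.69605341] [-3.13609759 -0.00353371  1.62880135] [ 0.65803784 -0.55780368 -0.36280276] 45.69355048867653
1549 [ 562.02619661 -212.59994074  101.44213389] [ 555.03410436 -245.61768284   97.10151988] [ 569.37655583 -183.85611215  103.67925601]
```

View pics/w5.png

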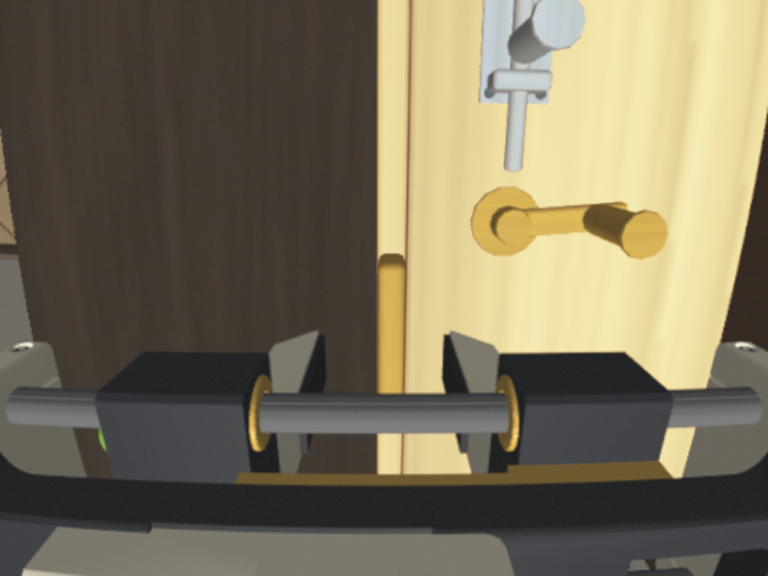

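Emit:
servo_tool(angular=[[0,0,0],[0,0,0],[0,0,0],[0,0,0]], slide=[[1.5,0,-15],[1.5,0,-30],[1.5,0,-38],[1.5,0,-38]], grip=[0,0,0,0])

```text
time: 9.5
tool_pos: [561.3, -217.8, 90.2]
tcp_rot: [-3.139, -0.002, 1.629]
contact_force: [0.0, -0.1, -0.2]
grip_width: 45.9
```

Emit:
servo_tool(angular=[[0,0,0],[0,0,0],[0,0,0],[0,0,0],[0,0,0],[0,0,0],[0,0,0],[0,0,0]], slide=[[0,0,0],[0,0,0],[0,0,0],[0,0,0],[0,0,0],[0,0,0],[0,0,0],[0,0,0]], grip=[-1,-1,-1,-1,-1,-1,-1,-1])

```text
time: 10.17
tool_pos: [561.2, -218.4, 92.2]
tcp_rot: [-3.14, -0.0, 1.629]
contact_force: [-5.2, -0.4, 4.6]
grip_width: 11.5
```

Emit:
servo_tool(angular=[[0,0,0],[0,0,0],[0,0,0],[0,0,0],[0,0,0],[0,0,0],[0,0,0],[0,0,0],[0,0,0],[0,0,0]], slide=[[-8,-0.4,0],[-16,-0.8,0],[-24,-1.2,0],[-32,-1.6,0],[-40,-2.1,0],[-48,-2.5,0],[-56,-2.9,0],[-64,-3.3,0],[-72,-3.7,0],[-80,-4.1,0]], grip=[-1,-1,-1,-1,-1,-1,-1,-1,-1,-1])

```text
time: 11.0
tool_pos: [481.7, -222.7, 92.1]
tcp_rot: [3.141, 0.001, 1.629]
contact_force: [2.8, -0.1, 5.4]
grip_width: 11.6
```

Emit:
servo_tool(angular=[[0,0,0],[0,0,0],[0,0,0],[0,0,0],[0,0,0],[0,0,0],[0,0,0],[0,0,0],[0,0,0]], slide=[[-8,-0.4,0],[-16,-0.8,0],[-24,-1.2,0],[-32,-1.6,0],[-40,-2.1,0],[-48,-2.5,0],[-56,-2.9,0],[-61,-3.1,0],[-61,-3.1,0]], grip=[-1,-1,-1,-1,-1,-1,-1,-1,-1])

```text
time: 11.75
tool_pos: [419.8, -226.0, 92.2]
tcp_rot: [-3.141, 0.001, 1.629]
contact_force: [-2.5, -2.1, 6.9]
grip_width: 11.6
```

Emit:
servo_tool(angular=[[0,0,0],[0,0,0],[0,0,0],[0,0,0],[0,0,0],[0,0,0],[0,0,0],[0,0,0],[0,0,0]], slide=[[0,0,0],[0,0,0],[0,0,0],[0,0,0],[0,0,25],[0,0,60],[0,40,90],[0,80,100],[0,120,110]], grip=[0,0,0,0,0,0,0,0,0])

```text
time: 12.5
tool_pos: [421.3, -111.6, 201.3]
tcp_rot: [3.14, 0.001, 1.627]
contact_force: [0.3, 0.6, 0.4]
grip_width: 45.9
```

```bash
python3 - <<'E'
from h import *
import pickle
c=cap('wrist'); save(c,'w6.png',s=1.5)
o=bot.get_obs(); print(o['time'],o['tool_pos'],o['tcp_rot'],o['contact_force'],o['grip_width'])
c=cap('top'); save(c,'t6.png',s=1.5);c['W']=cloud(c);pickle.dump(c,open('t6.pkl','wb'))
E
```

```text
12.55 [ 420.86427555 -104.83534869  202.44212055] [ 3.13931744e+00 -2.94703152e-03  1.63063938e+00] [-1.77097335  5.53983115  1.63623345] 45.728987626206894
```

View pics/w6.png

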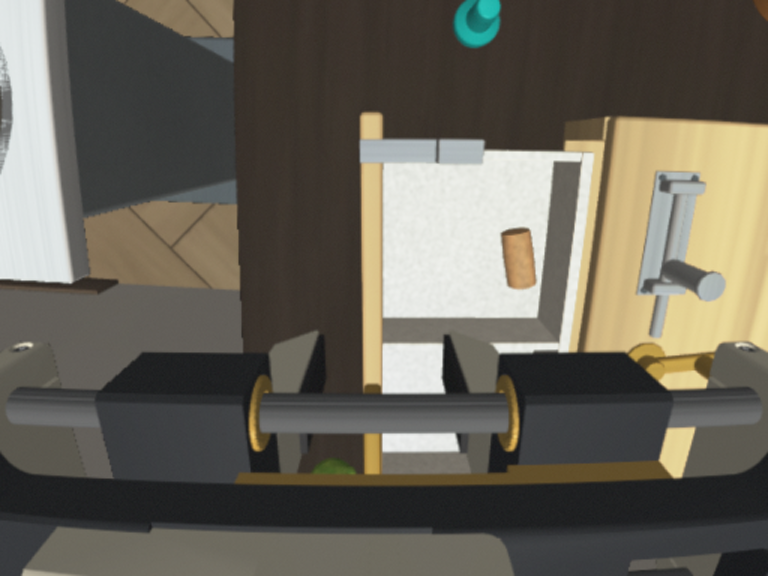

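View pics/t6.png

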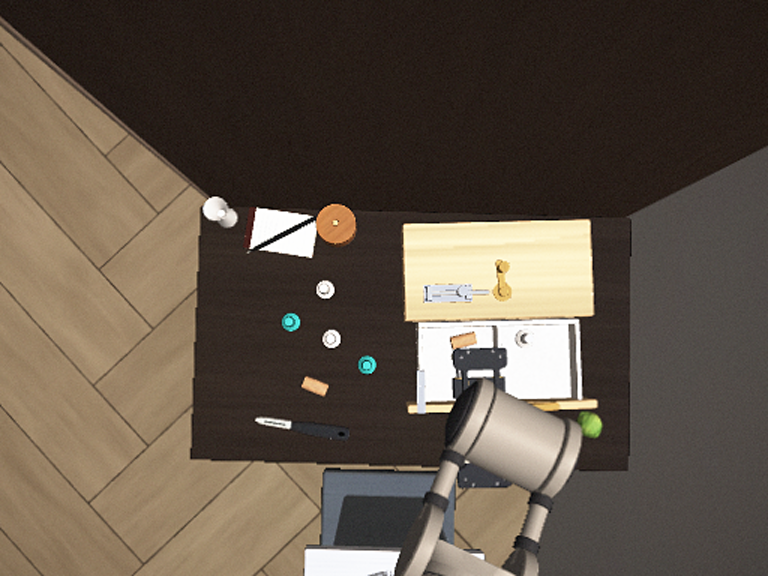

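```bash
python3 - <<'E'
from h import *
import pickle
c=pickle.load(open('t6.pkl','rb'));W=c['W'];Z=W[...,2]
for (u,v) in [(285,235),(290,250),(375,245),(370,225),(308,227),(347,226),(315,228)]:
    print((u,v),W[v,u].round(1))
th=np.radians(2.95);ux=np.array([np.cos(th),np.sin(th)]);uy=np.array([-np.sin(th),np.cos(th)])
org=np.array([562-141*ux[0],-218.4-141*ux[1]])+55*uy   # pull plane, drawer middle
L=(W[...,:2]-org); A=L@ux; B=L@uy
print('org',org)
m=(Z>5)&(Z<22)&(A>0)&(A<170)&(abs(B)<140); print('floor z',np.median(Z[m]),np.percentile(A[m],[1,99]),np.percentile(B[m],[1,99]))
k=(Z>25)&(A>20)&(A<140)&(abs(B)<125)&(Z<75)&(abs(B)>8)
n,l,st,ce=cv2.connectedComponentsWithStats(k.astype(np.uint8))
for i in range(1,n):
    if st[i,4]>15: q=l==i; print(ce[i],st[i,4],W[q].mean(0),W[q].max(0)[2],'A',A[q].mean(),'B',B[q].mean(),B[q].min(),B[q].max())
# cork & stoppers on stand
lo=(Z>6)&(W[...,0]>400)&(W[...,0]<650)&(W[...,1]>40)&(W[...,1]<230)
n,l,st,ce=cv2.connectedComponentsWithStats(lo.astype(np.uint8))
for i in range(1,n):
    if st[i,4]>15: q=l==i;P=W[q];print(ce[i],P.mean(0),P[P[:,2]>P[:,2].max()-8].mean(0),cv2.minAreaRect(P[:,:2].astype(np.float32)))
E
```

```text
(285, 235) [503.9 -49.5  15.2]
(290, 250) [464.5 -63.7  14.1]
(375, 245) [ 483.4 -290.8    9.9]
(370, 225) [ 536.3 -276.1   12.3]
(308, 227) [ 526.6 -108.6   27.8]
(347, 226) [ 531.9 -210.1   34.6]
(315, 228) [ 524.5 -126.1   35.9]
org [ 418.35630377 -170.72937451]
floor z 12.240599891454217 [  6.80615529 143.84048702] [-134.77405251  124.60335757]
[356.12676056 215.4084507 ] 71 [ 559.45056614 -228.10602374   60.69725809] 69.87071197631164 A 137.95442923869544 B -64.5619563196691 -124.77149033101342 -9.170363658505236
[306.78378378 216.64864865] 74 [ 552.93277309 -101.23550534   59.98466019] 69.2948449766195 A 137.9745970957375 B 62.47587135134014 9.057773125460642 124.94110102132052
[308.48965517 226.62068966] 145 [ 527.62520419 -109.24786172   33.37152177] 40.60361768671859 A 112.28821346431877 B 55.77657330005971 32.77367359582102 77.828901915928
[349.84615385 225.62637363] 91 [ 532.98489348 -216.17778076   41.29396542] 64.48939783675732 A 112.13770887060049 B -51.28747857362356 -68.43500406203415 -38.83001531612995
[216.38842975 192.70247934] [610.89589997 135.48617465  23.862721
[... 295 characters left out ...]
(31.159351348876953, 30.942169189453125), 79.09757232666016)
[220.60169492 225.59322034] [524.18301112 121.65160394  24.15159968] [524.26196314 123.42382696  48.90481664] ((524.4696655273438, 122.64695739746094), (29.386716842651367, 29.666667938232422), 1.3264621496200562)
[244.12711864 242.84745763] [480.48168651  58.32975348  24.19457012] [479.5087237   58.8428532   47.78702166] ((479.62982177734375, 58.853355407714844), (30.095617294311523, 30.301937103271484), 46.503997802734375)
[209.48322148 257.23489933] [440.02471085 148.72305517  20.64319549] [440.38114758 149.37063274  23.88403411] ((438.6956787109375, 149.7024688720703), (44.63166809082031, 25.773550033569336), 67.22167205810547)
```

Emit:
servo_tool(angular=[[0,0,-6],[0,0,-12],[0,0,-18],[0,0,-23],[0,0,-23],[0,0,-23],[0,0,-23],[0,0,-23],[0,0,-23],[0,0,-23]], slide=[[2,32,0],[5,64,0],[7,96,0],[10,128,0],[12,160,0],[15,192,-20],[17,224,-40],[19,255,-60],[19,255,-60],[19,255,-60]], grip=[0,0,0,0,0,0,0,0,0,0])

```text
time: 13.43
tool_pos: [439.2, 143.6, 138.4]
tcp_rot: [-3.138, 0.002, 1.231]
contact_force: [0.8, 0.4, 0.2]
grip_width: 45.9
```

```bash
cat > wr.py <<'E'
from h import *
import sys
def main(name,box,z0):
    o=bot.get_obs(); c=cap('wrist'); save(c,name,s=1.5)
    print(o['time'],o['tool_pos'].round(1),o['tcp_rot'].round(3),o['contact_force'].round(1),round(o['grip_width'],1))
    W=cloud(c);Z=W[...,2]
    m=(Z>z0)&(Z<70)&(W[...,0]>box[0])&(W[...,0]<box[1])&(W[...,1]>box[2])&(W[...,1]<box[3]);P=W[m]
    if len(P):
        print(len(P),P.mean(0).round(1),P.min(0).round(1),P.max(0).round(1),cv2.minAreaRect(P[:,:2].astype(np.float32)))
main(sys.argv[1],[float(a) for a in sys.argv[2:6]],float(sys.argv[6]))
E
python3 wr.py w7.png 400 480 110 190 8
```

```text
13.4333 [439.2 143.6 138.4] [-3.138e+00  2.000e-03  1.231e+00] [0.8 0.4 0.2] 45.9
1077 [440.2 151.5  19.7] [421.9 126.6   9.9] [456.7 174.1  23.9] ((439.9372253417969, 149.9663543701172), (44.17557907104492, 22.731372833251953), 69.73877716064453)
```

View pics/w7.png

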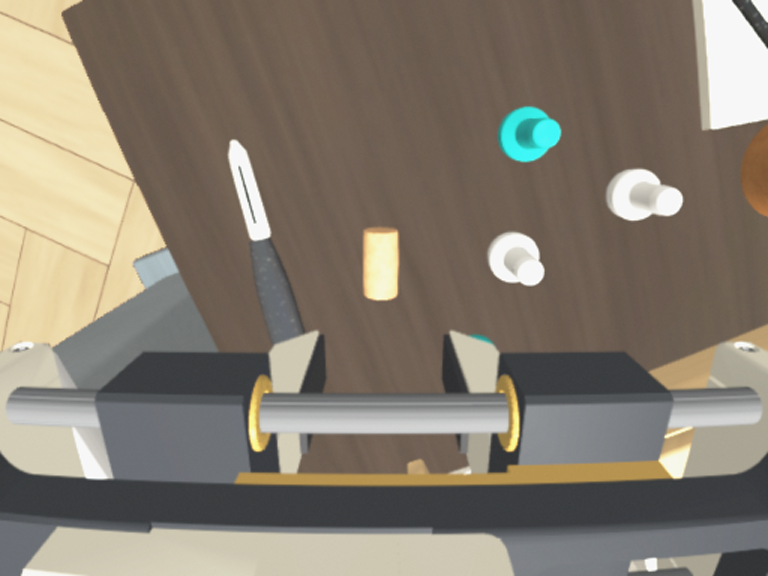

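Emit:
servo_tool(angular=[[0,0,0],[0,0,0],[0,0,0],[0,0,0],[0,0,0],[0,0,0],[0,0,0]], slide=[[0,0,-30],[0,0,-60],[0,0,-90],[0,0,-110],[0,0,-122],[0,0,-122],[0,0,-122]], grip=[0,0,0,0,0,0,0])

```text
time: 14.07
tool_pos: [440.8, 141.7, 18.3]
tcp_rot: [3.141, 0.0, 1.226]
contact_force: [-0.3, 0.6, 0.2]
grip_width: 45.9
```

Emit:
servo_tool(angular=[[0,0,0],[0,0,0],[0,0,0]], slide=[[-0.5,8,-5],[-0.5,8,-13.5],[-0.5,8,-13.5]], grip=[0,0,0])

```text
time: 14.32
tool_pos: [439.6, 151.0, 4.1]
tcp_rot: [3.142, 0.0, 1.228]
contact_force: [-0.4, 0.4, -0.0]
grip_width: 46.1
```

Emit:
servo_tool(angular=[[0,0,0],[0,0,0],[0,0,0],[0,0,0],[0,0,0],[0,0,0],[0,0,0],[0,0,0]], slide=[[0,0,0],[0,0,0],[0,0,0],[0,0,0],[0,0,0],[0,0,0],[0,0,0],[0,0,0]], grip=[-1,-1,-1,-1,-1,-1,-1,-1])

```text
time: 14.98
tool_pos: [439.9, 150.8, 4.7]
tcp_rot: [3.141, -0.0, 1.227]
contact_force: [-0.4, 0.1, 2.6]
grip_width: 23.1
```

Emit:
servo_tool(angular=[[0,0,0],[0,0,0],[0,0,0],[0,0,0],[0,0,0],[0,0,0]], slide=[[0,0,20],[0,0,45],[0,0,75],[0,0,105],[0,0,125],[0,0,125]], grip=[-1,-1,-1,-1,-1,-1])

```text
time: 15.48
tool_pos: [442.1, 151.3, 133.4]
tcp_rot: [3.135, -0.004, 1.228]
contact_force: [1.3, 0.8, 1.0]
grip_width: 23.0
```

Emit:
servo_tool(angular=[[0,0,6],[0,0,12],[0,0,18],[0,0,23],[0,0,23],[0,0,23],[0,0,23],[0,0,23],[0,0,23],[0,0,23]], slide=[[3,-32,0],[6,-64,0],[9,-96,0],[12,-128,0],[15,-160,0],[19,-192,0],[22,-224,0],[25,-254,0],[25,-254,0],[25,-254,0]], grip=[-1,-1,-1,-1,-1,-1,-1,-1,-1,-1])

```text
time: 16.32
tool_pos: [464.2, -104.2, 128.5]
tcp_rot: [-3.14, -0.001, 1.626]
contact_force: [-0.6, 0.6, -0.9]
grip_width: 23.1
```

Emit:
servo_tool(angular=[[0,0,0],[0,0,0],[0,0,0],[0,0,0]], slide=[[0,0,-20],[0,0,-40],[0,0,-60],[0,0,-60]], grip=[-1,-1,-1,-1])

```text
time: 16.65
tool_pos: [462.0, -100.9, 66.1]
tcp_rot: [-3.135, -0.003, 1.63]
contact_force: [-1.4, 1.3, 0.1]
grip_width: 23.2
```

```bash
python3 wr.py w8.png 440 600 -165 -40 25
```

```text
16.65 [ 462.  -100.9   66.1] [-3.135e+00 -3.000e-03  1.630e+00] [-1.4  1.3  0.1] 23.2
6042 [542.5 -80.5  49.4] [ 443.2 -165.    25. ] [567.  -40.1  70. ] ((508.1440734863281, -104.1209716796875), (124.10041046142578, 114.32836151123047), 8.857687950134277)
```

View pics/w8.png

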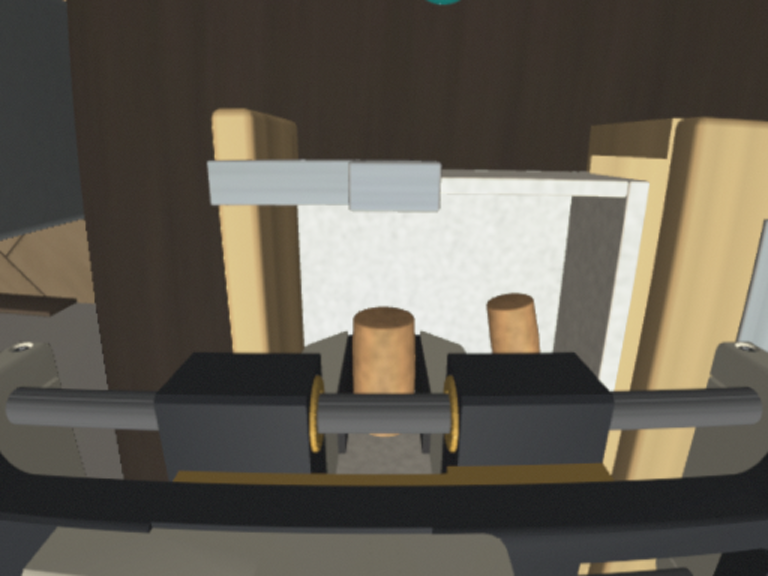

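Emit:
servo_tool(angular=[[0,0,0],[0,0,0],[0,0,0],[0,0,0]], slide=[[0,0,-20],[0,0,-36],[0,0,-42],[0,0,-42]], grip=[-1,-1,-1,-1])

```text
time: 17.03
tool_pos: [464.3, -102.4, 27.2]
tcp_rot: [-3.14, -0.001, 1.63]
contact_force: [-1.2, -0.2, 0.4]
grip_width: 23.1
```

Emit:
servo_tool(angular=[[0,0,0],[0,0,0],[0,0,0],[0,0,0],[0,0,0],[0,0,0],[0,0,0],[0,0,0],[0,0,0]], slide=[[0,0,0],[0,0,0],[0,0,0],[0,0,0],[0,0,25],[0,0,55],[0,0,90],[0,0,125],[0,0,125]], grip=[-0.3,-0.3,-0.3,-0.3,-0.3,-0.3,-0.3,-0.3,-0.3])

```text
time: 17.78
tool_pos: [468.1, -104.5, 159.1]
tcp_rot: [3.13, 0.005, 1.629]
contact_force: [1.3, -1.1, 0.1]
grip_width: 32.2
```

```bash
python3 wr.py w9.png 440 530 -165 -40 25
```

```text
17.7833 [ 468.1 -104.5  159.1] [3.13  0.005 1.629] [ 1.3 -1.1  0.1] 32.2
1771 [ 489.3 -109.6   33.1] [ 454.5 -165.    25. ] [530.  -81.5  63.5] ((492.378662109375, -123.2176513671875), (75.35514831542969, 83.6305923461914), 0.33963024616241455)
```

View pics/w9.png

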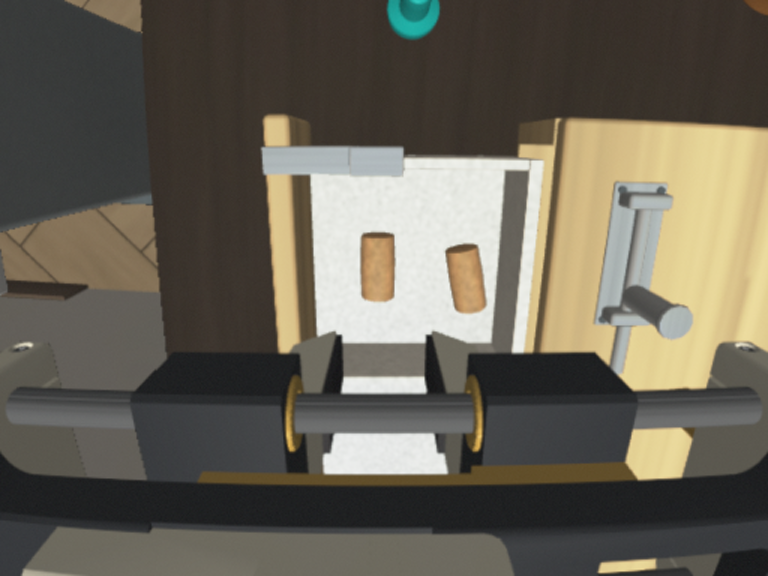

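Emit:
servo_tool(angular=[[0,0,7],[0,0,14],[0,0,21],[0,0,28],[0,0,35],[0,0,42],[0,0,49],[0,0,56],[0,0,63],[0,0,70]], slide=[[6,23,0],[12,45,0],[18,68,0],[24,90,0],[30,113,0],[36,136,0],[42,158,0],[48,181,0],[54,204,0],[59,226,0]], grip=[0,0,0,0,0,0,0,0,0,0])

```text
time: 18.67
tool_pos: [523.3, 124.0, 151.3]
tcp_rot: [-3.141, -0.002, 2.857]
contact_force: [-0.3, -0.4, -0.1]
grip_width: 45.7
```

Emit:
servo_tool(angular=[[0,0,7],[0,0,14],[0,0,20],[0,0,20],[0,0,20]], slide=[[0,0,0],[0,0,-20],[0,0,-40],[0,0,-40],[0,0,-40]], grip=[0,0,0,0,0])

```text
time: 19.08
tool_pos: [522.6, 122.7, 111.1]
tcp_rot: [-3.142, -0.004, -3.087]
contact_force: [0.0, -0.2, 0.6]
grip_width: 45.8
```

```bash
python3 wr.py w10.png 490 555 85 155 38; python3 wr.py w10.png 490 555 85 155 5
```

```text
19.0833 [522.6 122.7 111.1] [-3.142 -0.004 -3.087] [ 0.  -0.2  0.6] 45.8
356 [522.5 123.6  45.6] [515.7 115.7  38.3] [531.6 131.2  48.5] ((523.4921875, 123.77806854248047), (15.208514213562012, 15.619903564453125), 11.262131690979004)
19.1333 [523.5 122.7 112.3] [ 3.142e+00 -1.000e-03 -3.087e+00] [-0.1  0.1 -0.7] 45.5
1064 [519.8 123.2  25.7] [507.8 107.5   5.6] [538.3 139.8  48.5] ((522.534423828125, 123.3363037109375), (29.459346771240234, 32.222206115722656), 6.887829780578613)
```

View pics/w10.png

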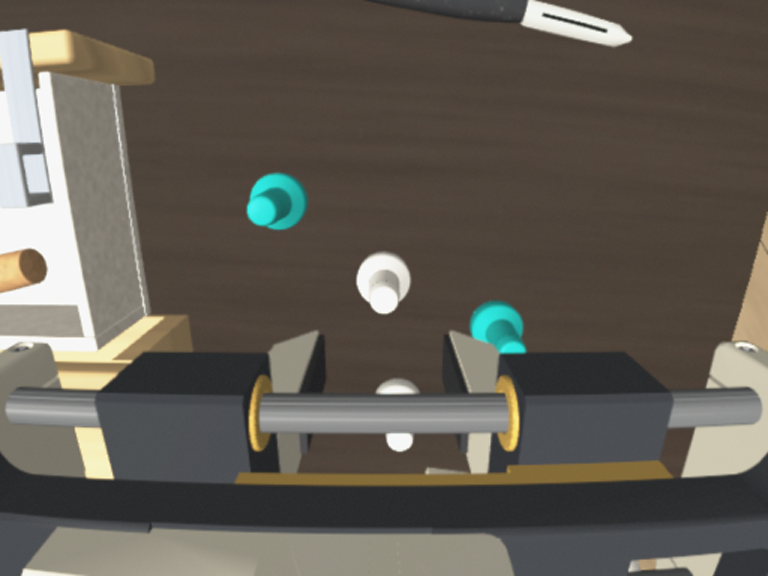

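Emit:
servo_tool(angular=[[0,0,0],[0,0,0],[0,0,0],[0,0,0],[0,0,0],[0,0,0]], slide=[[0.5,0.5,-25],[0.5,0.5,-50],[0.5,0.5,-72],[0.5,0.5,-84],[0.5,0.5,-90],[0.5,0.5,-90]], grip=[0,0,0,0,0,0])

```text
time: 19.68
tool_pos: [524.2, 123.2, 22.2]
tcp_rot: [3.142, -0.001, -3.085]
contact_force: [-0.4, 0.1, 0.2]
grip_width: 46.2
```

Emit:
servo_tool(angular=[[0,0,0],[0,0,0],[0,0,0],[0,0,0],[0,0,0],[0,0,0],[0,0,0],[0,0,0]], slide=[[0,0,0],[0,0,0],[0,0,0],[0,0,0],[0,0,0],[0,0,0],[0,0,0],[0,0,0]], grip=[-1,-1,-1,-1,-1,-1,-1,-1])

```text
time: 20.35
tool_pos: [524.8, 123.2, 23.0]
tcp_rot: [-3.142, 0.001, -3.084]
contact_force: [-0.2, -1.7, 4.1]
grip_width: 16.4
```

Emit:
servo_tool(angular=[[0,0,0],[0,0,0],[0,0,0],[0,0,0],[0,0,0],[0,0,0]], slide=[[0,0,20],[0,0,45],[0,0,75],[0,0,105],[0,0,125],[0,0,125]], grip=[-1,-1,-1,-1,-1,-1])

```text
time: 20.85
tool_pos: [526.4, 123.7, 151.7]
tcp_rot: [3.141, 0.008, -3.083]
contact_force: [0.3, -1.0, -0.0]
grip_width: 16.4
```

```bash
python3 wr.py w11.png 490 555 85 155 5
```

```text
20.85 [526.4 123.7 151.7] [ 3.141  0.008 -3.083] [ 0.3 -1.  -0. ] 16.4
```

View pics/w11.png

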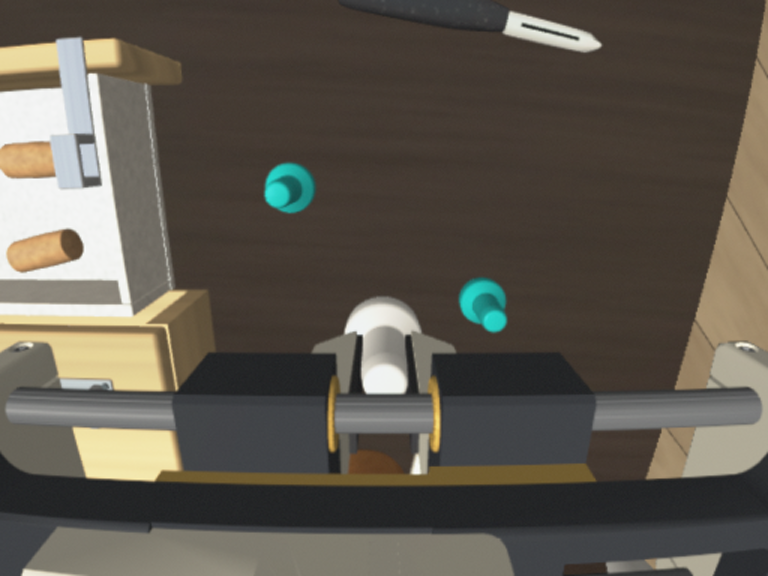

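Emit:
servo_tool(angular=[[0,0,0],[0,0,0],[0,0,0],[0,0,0],[0,0,0],[0,0,0],[0,0,0],[0,0,0],[0,0,0],[0,0,0]], slide=[[-4,-32,0],[-8,-64,0],[-12,-96,0],[-15,-128,0],[-19,-160,0],[-23,-192,0],[-27,-225,0],[-31,-257,0],[-35,-289,0],[-38,-321,0]], grip=[-1,-1,-1,-1,-1,-1,-1,-1,-1,-1])

```text
time: 21.73
tool_pos: [484.8, -198.6, 145.6]
tcp_rot: [3.139, -0.003, -3.084]
contact_force: [-0.1, 0.3, -0.4]
grip_width: 16.1
```

Emit:
servo_tool(angular=[[0,0,0],[0,0,0],[0,0,0],[0,0,0],[0,0,0]], slide=[[-4,-32,0],[-8,-65,0],[-8,-65,-20],[-8,-65,-40],[-8,-65,-40]], grip=[-1,-1,-1,-1,-1])

```text
time: 22.15
tool_pos: [475.2, -261.3, 102.3]
tcp_rot: [3.135, -0.008, -3.085]
contact_force: [0.6, 1.1, -1.4]
grip_width: 16.2
```

```bash
python3 wr.py w12.png 490 555 -290 -155 25
```

```text
22.15 [ 475.2 -261.3  102.3] [ 3.135 -0.008 -3.085] [ 0.6  1.1 -1.4] 16.2
190 [ 494.7 -169.8   42.3] [ 490.  -171.4   25.4] [ 505.1 -164.3   64.5] ((497.38726806640625, -167.42677307128906), (15.090043067932129, 7.026629447937012), 3.6803791522979736)
```

View pics/w12.png

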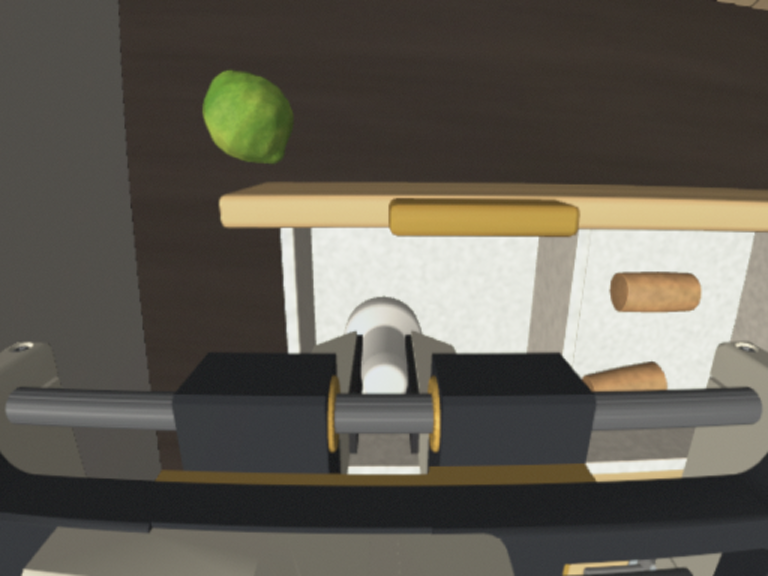

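Emit:
servo_tool(angular=[[0,0,0],[0,0,0],[0,0,0],[0,0,0],[0,0,0]], slide=[[0,0,-20],[0,0,-40],[0,0,-58],[0,0,-58],[0,0,-58]], grip=[-1,-1,-1,-1,-1])

```text
time: 22.62
tool_pos: [478.1, -262.0, 49.4]
tcp_rot: [3.14, -0.001, -3.083]
contact_force: [-0.5, -0.1, -1.1]
grip_width: 16.2
```

Emit:
servo_tool(angular=[[0,0,0],[0,0,0],[0,0,0],[0,0,0]], slide=[[0,0,-5],[0,0,-10],[0,0,-12],[0,0,-12]], grip=[-1,-1,-1,-1])

```text
time: 22.95
tool_pos: [478.2, -262.6, 37.5]
tcp_rot: [3.141, -0.0, -3.083]
contact_force: [0.7, -0.3, -1.0]
grip_width: 16.3
```

Emit:
servo_tool(angular=[[0,0,0],[0,0,0],[0,0,0],[0,0,0],[0,0,0],[0,0,0],[0,0,0],[0,0,0],[0,0,0]], slide=[[0,0,0],[0,0,0],[0,0,0],[0,0,0],[0,0,15],[0,0,35],[0,0,65],[0,0,100],[0,0,130]], grip=[-0.3,-0.3,-0.3,-0.3,-0.3,-0.3,-0.3,-0.3,-0.3])

```text
time: 23.7
tool_pos: [478.3, -262.7, 169.5]
tcp_rot: [-3.141, 0.0, -3.084]
contact_force: [0.5, -0.3, -1.0]
grip_width: 32.1
```

```bash
python3 wr.py w13.png 440 530 -285 -180 30;  python3 - <<'E'
from h import *
c=cap('top'); save(c,'t13.png',crop=(130,130,440,320),s=2.5)
W=cloud(c);Z=W[...,2]
lo=(Z>6)&(W[...,0]>400)&(W[...,0]<680)&(W[...,1]>40)&(W[...,1]<280)
n,l,st,ce=cv2.connectedComponentsWithStats(lo.astype(np.uint8))
for i in range(1,n):
    if st[i,4]>15: q=l==i;P=W[q];print(ce[i],P.mean(0),P[P[:,2]>P[:,2].max()-8].mean(0),P[:,2].max())
E
```

```text
23.7 [ 478.3 -262.7  169.5] [-3.141  0.    -3.084] [ 0.5 -0.3 -1. ] 32.1
362 [ 477.5 -260.2   52.2] [ 469.3 -270.8   30. ] [ 528.7 -211.    60.3] ((498.3832092285156, -238.23582458496094), (80.95942687988281, 16.20950698852539), 48.27058410644531)
[195.89473684 168.31578947] [675.93021656 193.51892798  11.61152983] [675.95358942 191.2136369   12.32367153] 16.965265733146342
[216.4137931  192.56034483] [611.24902945 135.39696325  24.28374266] [611.56667657 136.60281347  47.94278898] 53.1379026252985
[193.53389831 214.31355932] [552.00462325 194.13759148  24.13544065] [551.9458553  195.43842912  47.70778322] 50.97188686384679
[244.11111111 242.90598291] [480.33094373  58.36369317  24.33303571] [480.01742582  58.47623018  47.99149073] 51.29221004683028
```

View pics/w13.png

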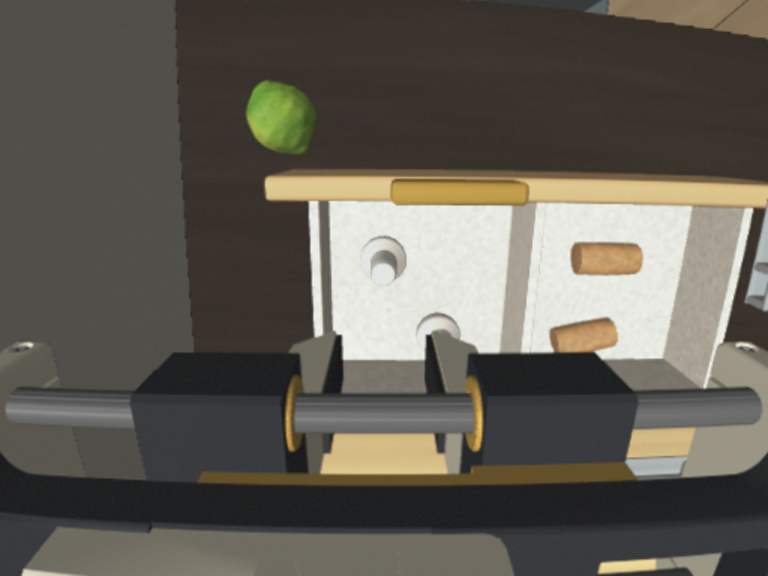

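View pics/t13.png

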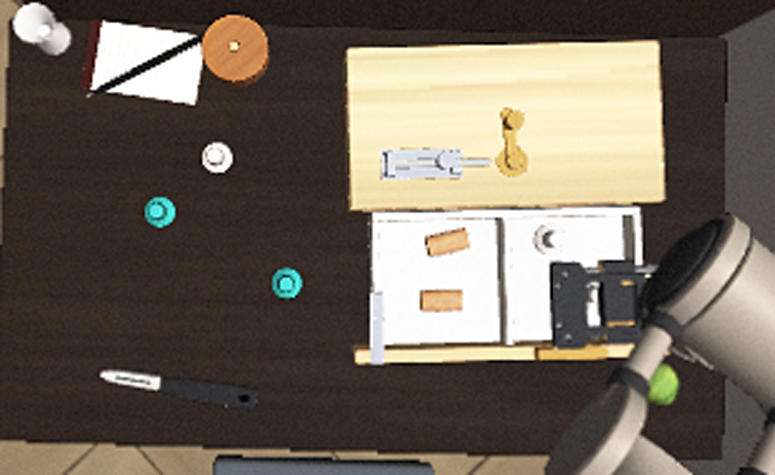

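Emit:
servo_tool(angular=[[0,0,0],[0,0,0],[0,0,0],[0,0,0],[0,0,0],[0,0,0],[0,0,0],[0,0,0],[0,0,0],[0,0,0]], slide=[[11,33,0],[22,66,0],[33,100,0],[44,133,0],[55,166,0],[66,200,0],[77,233,0],[88,266,0],[99,299,0],[110,332,0]], grip=[0,0,0,0,0,0,0,0,0,0])

```text
time: 24.63
tool_pos: [588.2, 71.1, 166.8]
tcp_rot: [3.142, -0.001, -3.083]
contact_force: [0.5, 0.9, -0.4]
grip_width: 46.3
```

Emit:
servo_tool(angular=[[0,0,0],[0,0,0],[0,0,0],[0,0,0],[0,0,0],[0,0,0]], slide=[[11,33,0],[22,67,-20],[22,67,-40],[22,67,-58],[22,67,-58],[22,67,-58]], grip=[0,0,0,0,0,0])

```text
time: 25.13
tool_pos: [609.4, 136.3, 108.2]
tcp_rot: [-3.142, -0.003, -3.083]
contact_force: [0.2, 0.8, 1.0]
grip_width: 45.6
```

```bash
python3 wr.py w14.png 580 645 100 170 38
```

```text
25.1333 [609.4 136.3 108.2] [-3.142e+00 -3.000e-03 -3.083e+00] [0.2 0.8 1. ] 45.6
365 [609.9 137.8  45.5] [602.9 129.5  38.1] [618.6 145.5  48.4] ((610.6887817382812, 137.7577667236328), (15.914419174194336, 15.312198638916016), 79.46804809570312)
```

View pics/w14.png

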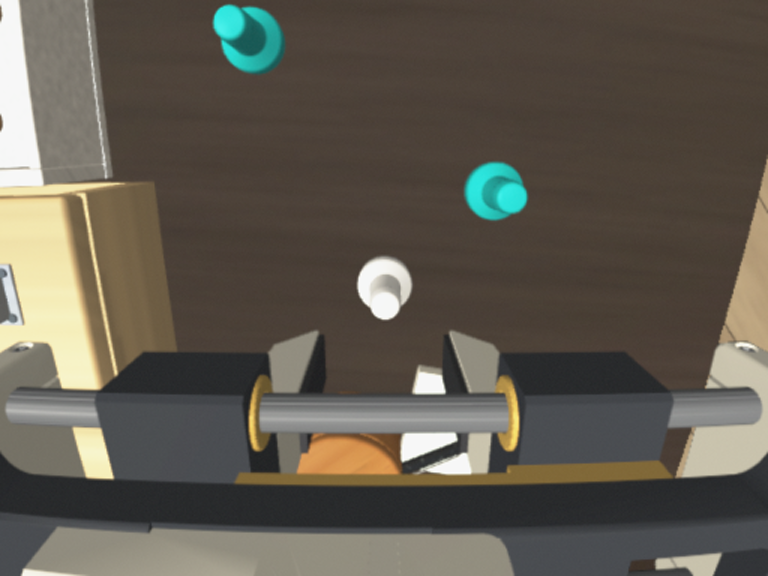

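Emit:
servo_tool(angular=[[0,0,0],[0,0,0],[0,0,0],[0,0,0],[0,0,0],[0,0,0]], slide=[[0,0.8,-25],[0,0.8,-50],[0,0.8,-72],[0,0.8,-84],[0,0.8,-88],[0,0.8,-88]], grip=[0,0,0,0,0,0])

```text
time: 25.68
tool_pos: [610.5, 136.8, 21.7]
tcp_rot: [3.142, 0.0, -3.084]
contact_force: [0.2, -0.4, 0.2]
grip_width: 45.6
```

Emit:
servo_tool(angular=[[0,0,0],[0,0,0],[0,0,0],[0,0,0],[0,0,0],[0,0,0],[0,0,0],[0,0,0]], slide=[[0,0,0],[0,0,0],[0,0,0],[0,0,0],[0,0,0],[0,0,0],[0,0,0],[0,0,0]], grip=[-1,-1,-1,-1,-1,-1,-1,-1])

```text
time: 26.35
tool_pos: [610.7, 137.1, 22.1]
tcp_rot: [3.142, 0.001, -3.084]
contact_force: [-1.3, -1.5, 4.7]
grip_width: 16.6
```

Emit:
servo_tool(angular=[[0,0,0],[0,0,0],[0,0,0],[0,0,0],[0,0,0],[0,0,0],[0,0,0]], slide=[[0,0,20],[0,0,45],[0,0,75],[0,0,105],[0,0,135],[0,0,160],[0,0,160]], grip=[-1,-1,-1,-1,-1,-1,-1])

```text
time: 26.93
tool_pos: [612.7, 137.5, 187.3]
tcp_rot: [3.141, 0.01, -3.083]
contact_force: [-0.0, 0.5, -0.2]
grip_width: 16.5
```

Emit:
servo_tool(angular=[[0,0,0],[0,0,0],[0,0,0],[0,0,0],[0,0,0],[0,0,0],[0,0,0],[0,0,0],[0,0,0],[0,0,0]], slide=[[-13,-34,0],[-26,-68,0],[-39,-102,0],[-52,-136,0],[-65,-170,0],[-78,-204,0],[-91,-238,0],[-104,-272,0],[-117,-306,0],[-130,-334,0]], grip=[-1,-1,-1,-1,-1,-1,-1,-1,-1,-1])

```text
time: 27.77
tool_pos: [479.0, -198.7, 180.6]
tcp_rot: [3.141, -0.001, -3.084]
contact_force: [1.2, 0.0, -1.1]
grip_width: 16.3
```

Emit:
servo_tool(angular=[[0,0,0],[0,0,0],[0,0,0],[0,0,0],[0,0,0],[0,0,0],[0,0,0]], slide=[[-5,-13,0],[-5,-13,0],[-5,-13,-25],[-5,-13,-50],[-5,-13,-75],[-5,-13,-75],[-5,-13,-75]], grip=[-1,-1,-1,-1,-1,-1,-1])

```text
time: 28.35
tool_pos: [474.7, -208.6, 105.5]
tcp_rot: [3.139, -0.003, -3.083]
contact_force: [0.2, -0.3, 0.7]
grip_width: 16.3
```

```bash
python3 wr.py w15.png 490 555 -290 -155 25
```

```text
28.35 [ 474.7 -208.6  105.5] [ 3.139e+00 -3.000e-03 -3.083e+00] [ 0.2 -0.3  0.7] 16.3
95 [ 494.9 -171.8   46.3] [ 490.  -258.3   25.3] [ 554.9 -164.4   64.6] ((499.164306640625, -202.046630859375), (93.98829650878906, 64.53533935546875), 46.4254264831543)
```

View pics/w15.png

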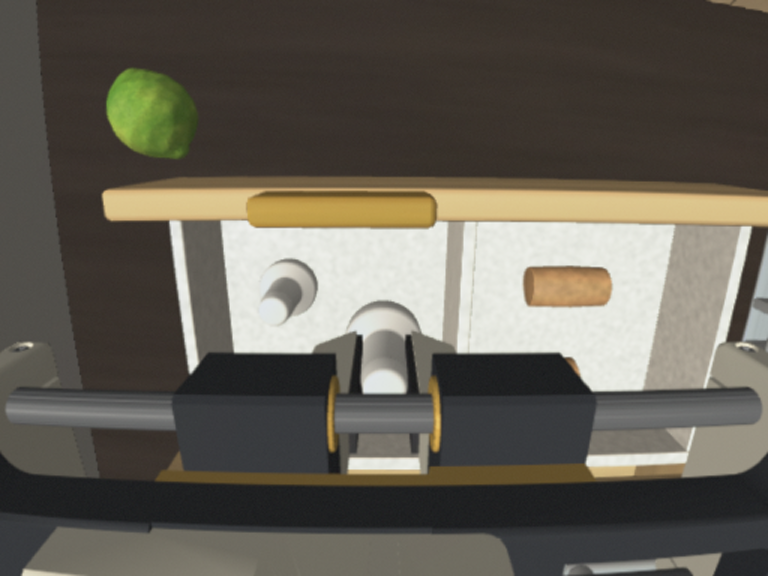

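Emit:
servo_tool(angular=[[0,0,0],[0,0,0],[0,0,0],[0,0,0],[0,0,0]], slide=[[0,-0.5,-20],[0,-0.5,-40],[0,-0.5,-58],[0,-0.5,-58],[0,-0.5,-58]], grip=[-1,-1,-1,-1,-1])

```text
time: 28.82
tool_pos: [475.8, -210.4, 49.5]
tcp_rot: [-3.141, 0.001, -3.083]
contact_force: [-0.1, 0.4, 0.5]
grip_width: 16.4
```

Emit:
servo_tool(angular=[[0,0,0],[0,0,0],[0,0,0],[0,0,0]], slide=[[0,0,-5],[0,0,-10],[0,0,-12.5],[0,0,-12.5]], grip=[-1,-1,-1,-1])

```text
time: 29.15
tool_pos: [475.2, -210.3, 36.0]
tcp_rot: [3.141, -0.0, -3.084]
contact_force: [-0.2, -0.5, -0.8]
grip_width: 16.0
```

Emit:
servo_tool(angular=[[0,0,0],[0,0,0],[0,0,0],[0,0,0],[0,0,0],[0,0,0],[0,0,0],[0,0,0],[0,0,0]], slide=[[0,0,0],[0,0,0],[0,0,0],[0,0,0],[0,0,15],[0,0,35],[0,0,65],[0,0,100],[0,0,130]], grip=[-0.4,-0.4,-0.4,-0.4,-0.4,-0.4,-0.4,-0.4,-0.4])

```text
time: 29.9
tool_pos: [475.2, -210.4, 168.0]
tcp_rot: [-3.141, 0.0, -3.083]
contact_force: [0.3, -0.7, -0.4]
grip_width: 27.6
```

```bash
python3 wr.py w16.png 440 530 -225 -180 30;  python3 - <<'E'
from h import *
c=cap('top'); save(c,'t16.png',s=1.5)
c=cap('scene'); save(c,'s16.png',s=1.5)
E
```

```text
29.9 [ 475.2 -210.4  168. ] [-3.141  0.    -3.083] [ 0.3 -0.7 -0.4] 27.6
558 [ 493.  -212.5   50.9] [ 467.6 -224.9   30. ] [ 529.9 -201.1   61.1] ((499.0816955566406, -212.848876953125), (16.80341339111328, 63.57908248901367), 82.60955810546875)
```

View pics/w16.png

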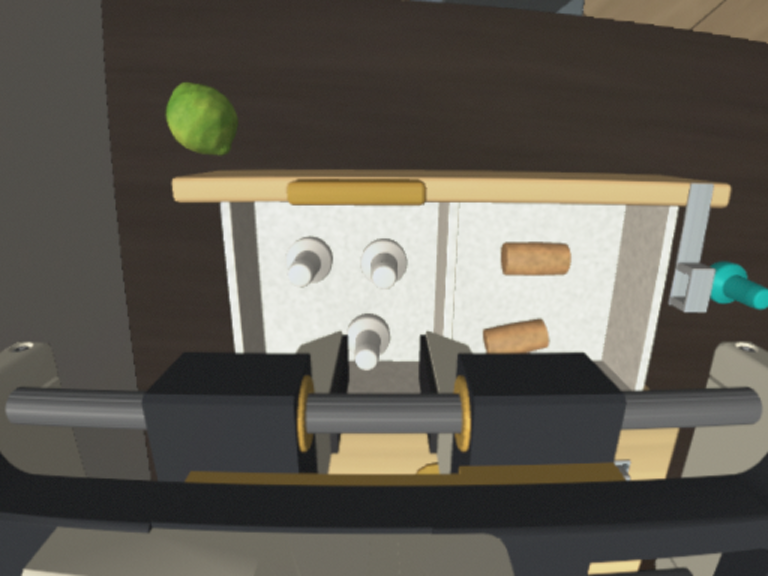

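View pics/t16.png

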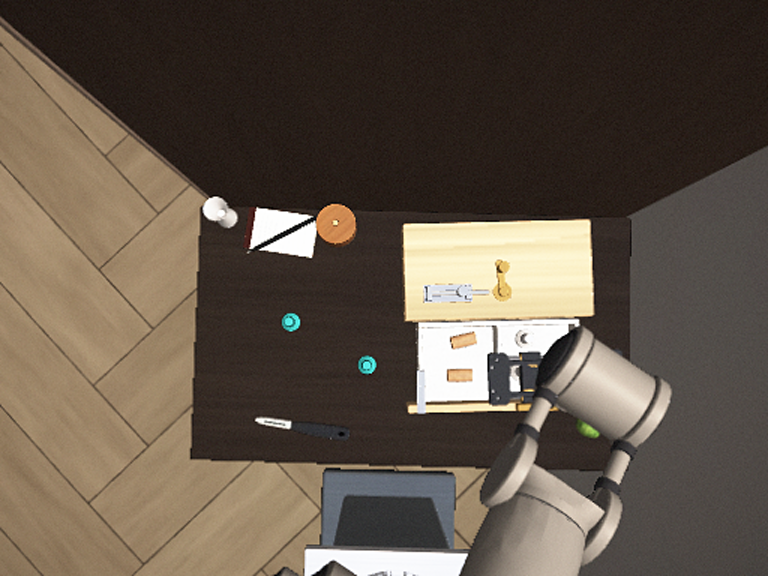

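View pics/s16.png

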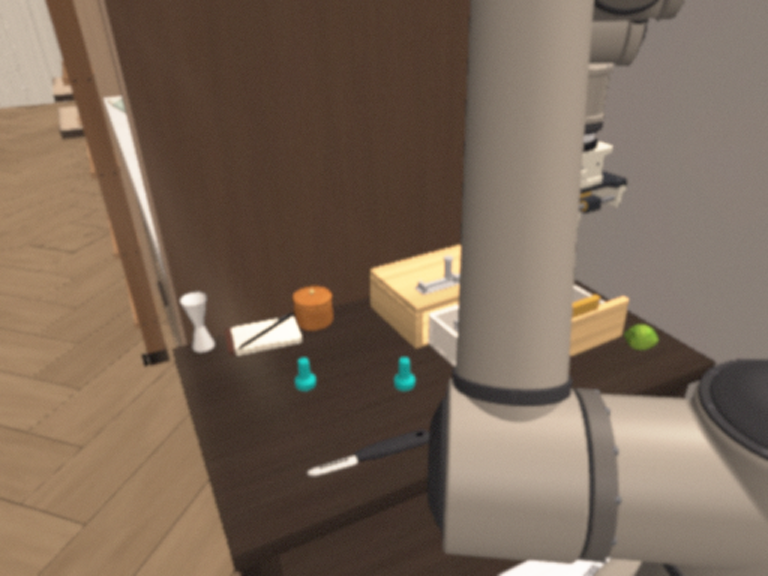

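Emit:
servo_tool(angular=[[0,0,-7],[0,0,-14],[0,0,-21],[0,0,-28],[0,0,-35],[0,0,-42],[0,0,-49],[0,0,-56],[0,0,-63],[0,0,-70]], slide=[[-8,-2,0],[-16,-4,0],[-24,-7,0],[-32,-9,0],[-40,-12,0],[-48,-14,0],[-55,-15.5,0],[-55,-15.5,0],[-55,-15.5,0],[-55,-15.5,0]], grip=[0,0,0,0,0,0,0,0,0,0])

```text
time: 30.88
tool_pos: [419.4, -225.5, 164.6]
tcp_rot: [-3.14, -0.002, 1.972]
contact_force: [-0.6, -0.5, 0.3]
grip_width: 46.0
```

Emit:
servo_tool(angular=[[0,0,-7],[0,0,-14],[0,0,-20],[0,0,-20],[0,0,-20],[0,0,-20]], slide=[[0,0,0],[0,0,0],[0,0,-15],[0,0,-35],[0,0,-45],[0,0,-45]], grip=[0,0,0,0,0,0])

```text
time: 31.38
tool_pos: [418.3, -224.5, 117.8]
tcp_rot: [-3.137, -0.004, 1.629]
contact_force: [-1.0, 1.2, 0.1]
grip_width: 45.8
```

```bash
python3 wr.py w17.png 0 1 0 1 30; python3 - <<'E'
from h import *
c=cap('wrist');W=cloud(c);Z=W[...,2]
m=(Z>97)&(Z<110)&(W[...,0]>395)&(W[...,0]<450)&(W[...,1]<-170);P=W[m]
print(len(P),P.mean(0),P.min(0),P.max(0))
E
```

```text
31.3833 [ 418.3 -224.5  117.8] [-3.137 -0.004  1.629] [-1.   1.2  0.1] 45.8
1579 [ 420.64576599 -219.06894419  101.42885354] [ 413.71369241 -250.7580206    97.0175772 ] [ 428.11370114 -191.3129929   104.04709569]
```

View pics/w17.png

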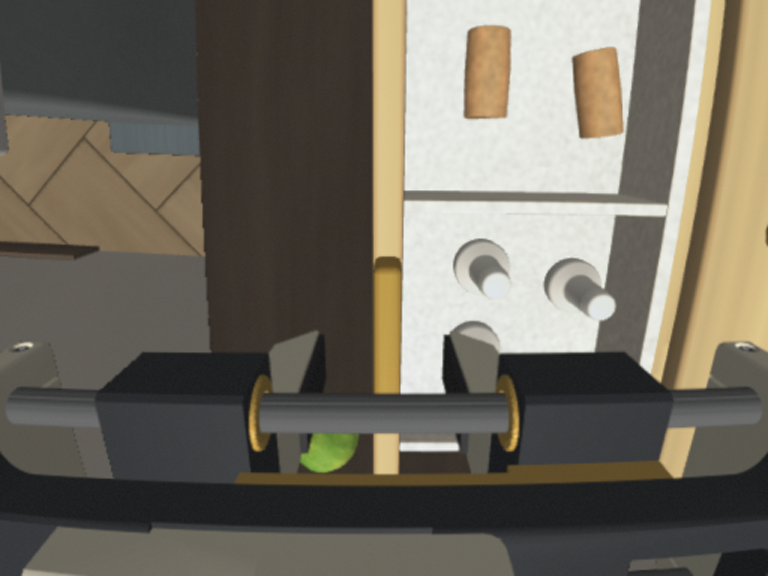

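Emit:
servo_tool(angular=[[0,0,0],[0,0,0],[0,0,0],[0,0,0]], slide=[[0.5,0,-15],[0.5,0,-28],[0.5,0,-31],[0.5,0,-31]], grip=[0,0,0,0])

```text
time: 31.82
tool_pos: [420.5, -225.7, 89.8]
tcp_rot: [-3.141, -0.001, 1.629]
contact_force: [0.5, 0.3, 0.9]
grip_width: 46.3
```

Emit:
servo_tool(angular=[[0,0,0],[0,0,0],[0,0,0],[0,0,0],[0,0,0],[0,0,0],[0,0,0],[0,0,0]], slide=[[0,0,0],[0,0,0],[0,0,0],[0,0,0],[0,0,0],[0,0,0],[0,0,0],[0,0,0]], grip=[-1,-1,-1,-1,-1,-1,-1,-1])

```text
time: 32.48
tool_pos: [420.7, -226.0, 90.3]
tcp_rot: [3.141, 0.0, 1.629]
contact_force: [-1.6, 0.3, 3.6]
grip_width: 11.7
```

Emit:
servo_tool(angular=[[0,0,0],[0,0,0],[0,0,0],[0,0,0],[0,0,0],[0,0,0],[0,0,0],[0,0,0],[0,0,0],[0,0,0]], slide=[[2,0.1,0],[6,0.3,0],[12,0.6,0],[19,1,0],[26,1.3,0],[33,1.7,0],[40,2.1,0],[47,2.4,0],[54,2.8,0],[60,3.1,0]], grip=[-1,-1,-1,-1,-1,-1,-1,-1,-1,-1])

```text
time: 33.32
tool_pos: [481.5, -222.7, 90.2]
tcp_rot: [3.141, 0.0, 1.629]
contact_force: [-2.8, 0.2, 5.9]
grip_width: 12.0
```

Emit:
servo_tool(angular=[[0,0,0],[0,0,0],[0,0,0],[0,0,0],[0,0,0],[0,0,0],[0,0,0],[0,0,0],[0,0,0],[0,0,0]], slide=[[7,0.4,0],[14,0.7,0],[21,1.1,0],[28,1.4,0],[35,1.8,0],[42,2.2,0],[49,2.5,0],[56,2.9,0],[62,3.2,0],[66,3.4,0]], grip=[-1,-1,-1,-1,-1,-1,-1,-1,-1,-1])

```text
time: 34.15
tool_pos: [547.7, -219.2, 90.3]
tcp_rot: [3.141, 0.0, 1.629]
contact_force: [-1.9, -0.1, 5.6]
grip_width: 11.8
```

Emit:
servo_tool(angular=[[0,0,0],[0,0,0],[0,0,0],[0,0,0],[0,0,0],[0,0,0]], slide=[[4,0.2,0],[8,0.4,0],[12,0.6,0],[15,0.8,0],[17,0.9,0],[17,0.9,0]], grip=[-1,-1,-1,-1,-1,-1])

```text
time: 34.65
tool_pos: [561.2, -218.5, 90.2]
tcp_rot: [-3.135, -0.001, 1.629]
contact_force: [-13.7, -1.9, 12.7]
grip_width: 11.7
```

Emit:
servo_tool(angular=[[0,0,0],[0,0,0],[0,0,0],[0,0,0],[0,0,0],[0,0,0],[0,0,0],[0,0,0],[0,0,0]], slide=[[-3,0,0],[-3,0,0],[-3,0,0],[-3,0,0],[-3,0,25],[-3,0,60],[-3,0,95],[-3,0,95],[-3,0,95]], grip=[0,0,0,0,0,0,0,0,0])

```text
time: 35.4
tool_pos: [562.1, -218.9, 187.2]
tcp_rot: [3.137, 0.003, 1.629]
contact_force: [-0.9, -0.0, 0.2]
grip_width: 45.7
```

Emit:
servo_tool(angular=[[0,0,7],[0,0,14],[0,0,21],[0,0,28],[0,0,35],[0,0,42],[0,0,49],[0,0,56],[0,0,63],[0,0,70]], slide=[[4.6,12.2,0],[9.3,24.5,0],[14,36.7,0],[18.6,49,0],[23.2,61,0],[28,73.5,0],[32.5,85.7,0],[37,98,0],[42,110,0],[46,122.5,0]], grip=[0,0,0,0,0,0,0,0,0,0])

```text
time: 36.23
tool_pos: [606.4, -95.1, 183.0]
tcp_rot: [3.141, -0.003, 2.857]
contact_force: [0.3, -0.4, -0.0]
grip_width: 45.9
```

Emit:
servo_tool(angular=[[0,0,7],[0,0,14],[0,0,19],[0,0,19],[0,0,19]], slide=[[0,0,0],[0,0,0],[0,0,0],[0,0,0],[0,0,0]], grip=[0,0,0,0,0])

```text
time: 36.65
tool_pos: [606.3, -95.7, 183.5]
tcp_rot: [3.141, -0.002, -3.104]
contact_force: [0.1, 0.0, -0.1]
grip_width: 45.5
```

```bash
python3 wr.py w18.png 0 1 0 1 30; python3 - <<'E'
from h import *
c=cap('wrist');W=cloud(c);Z=W[...,2]
for b in [(630,670,-190,-140),(590,630,-120,-45)]:
    m=(Z>126)&(Z<140)&(W[...,0]>b[0])&(W[...,0]<b[1])&(W[...,1]>b[2])&(W[...,1]<b[3]);P=W[m]
    if len(P): print(len(P),P.mean(0),P.min(0),P.max(0))
c=cap('top');save(c,'t18.png',crop=(230,120,430,240),s=4)
E
```

```text
36.65 [606.3 -95.7 183.5] [ 3.141e+00 -2.000e-03 -3.104e+00] [ 0.1  0.  -0.1] 45.5
400 [606.84275804 -94.56501733 129.84333592] [ 598.45528824 -102.95787131  127.00909415] [615.88931162 -86.04401728 131.89413388]
```

View pics/w18.png

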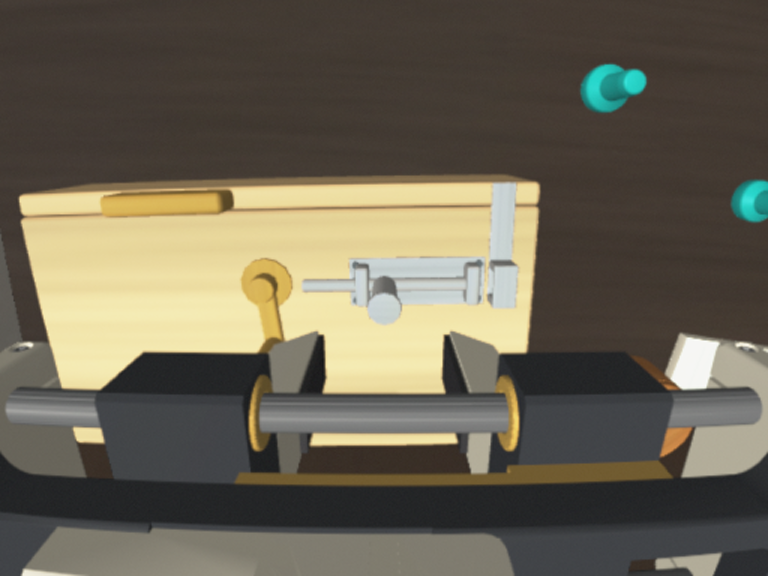

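View pics/t18.png

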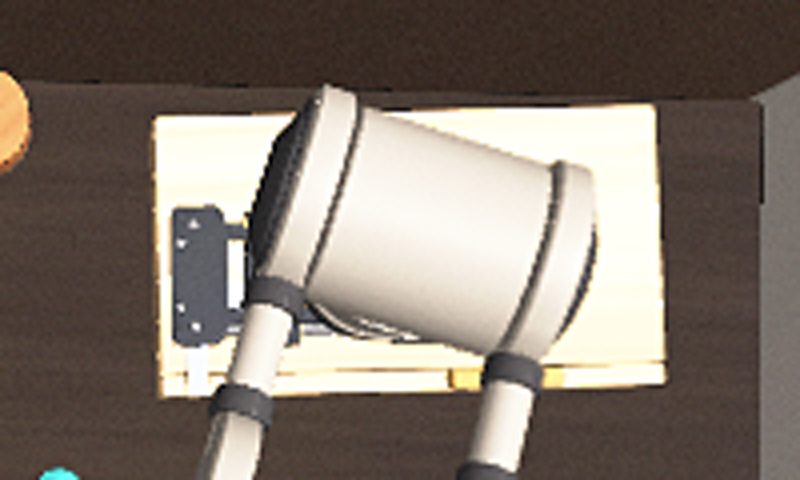

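Emit:
servo_tool(angular=[[0,0,0],[0,0,0],[0,0,0],[0,0,0],[0,0,0],[0,0,0]], slide=[[0,1,-20],[0,1,-40],[0,1,-60],[0,1,-75],[0,1,-79],[0,1,-79]], grip=[0,0,0,0,0,0])

```text
time: 37.3
tool_pos: [606.0, -94.8, 104.7]
tcp_rot: [3.141, -0.003, -3.102]
contact_force: [0.2, 1.2, 0.7]
grip_width: 46.0
```

Emit:
servo_tool(angular=[[0,0,0],[0,0,0],[0,0,0],[0,0,0],[0,0,0],[0,0,0],[0,0,0],[0,0,0]], slide=[[0,0,0],[0,0,0],[0,0,0],[0,0,0],[0,0,0],[0,0,0],[0,0,0],[0,0,0]], grip=[-1,-1,-1,-1,-1,-1,-1,-1])

```text
time: 37.97
tool_pos: [607.1, -95.1, 106.6]
tcp_rot: [-3.141, 0.001, -3.101]
contact_force: [0.1, -0.2, 5.1]
grip_width: 15.8
```

Emit:
servo_tool(angular=[[0,0,0],[0,0,0],[0,0,0],[0,0,0],[0,0,0],[0,0,0],[0,0,0],[0,0,0]], slide=[[-0.3,6,0],[-0.6,12,0],[-0.9,18,0],[-1.2,24,0],[-1.5,29,0],[-1.7,33,0],[-1.8,35,0],[-1.8,35,0]], grip=[-1,-1,-1,-1,-1,-1,-1,-1])

```text
time: 38.63
tool_pos: [605.5, -63.1, 106.6]
tcp_rot: [-3.136, 0.001, -3.101]
contact_force: [-0.5, -14.1, 3.9]
grip_width: 15.4
```

Emit:
servo_tool(angular=[[0,0,0],[0,0,0],[0,0,0],[0,0,0],[0,0,0],[0,0,0],[0,0,0],[0,0,0]], slide=[[0,-2,0],[0,-2,0],[0,-2,0],[0,-2,0],[0,-2,20],[0,-2,50],[0,-2,80],[0,-2,80]], grip=[0,0,0,0,0,0,0,0])

```text
time: 39.3
tool_pos: [607.7, -61.9, 192.1]
tcp_rot: [-3.139, 0.01, -3.1]
contact_force: [0.2, 0.3, -0.0]
grip_width: 45.9
```

Emit:
servo_tool(angular=[[0,0,0],[0,0,0],[0,0,0],[0,0,0],[0,0,0],[0,0,0]], slide=[[11,-25,0],[22,-50,0],[33,-75,0],[43,-98,0],[43,-98,0],[43,-98,0]], grip=[0,0,0,0,0,0])

```text
time: 39.8
tool_pos: [647.8, -160.4, 184.7]
tcp_rot: [3.14, -0.001, -3.102]
contact_force: [0.7, 0.5, -0.3]
grip_width: 45.7
```

```bash
python3 wr.py w19.png 0 1 0 1 30; python3 - <<'E'
from h import *
c=cap('wrist');W=cloud(c);Z=W[...,2]
for b in [(630,670,-190,-140),(590,630,-120,-45)]:
    m=(Z>126)&(Z<140)&(W[...,0]>b[0])&(W[...,0]<b[1])&(W[...,1]>b[2])&(W[...,1]<b[3]);P=W[m]
    if len(P): print(len(P),P.mean(0),P.min(0),P.max(0))
E
```

```text
39.8 [ 647.8 -160.4  184.7] [ 3.140e+00 -1.000e-03 -3.102e+00] [ 0.7  0.5 -0.3] 45.7
400 [ 648.29456862 -161.00209401  129.79515655] [ 640.04047369 -169.53883613  126.64621571] [ 657.04077062 -152.59585107  131.72380106]
434 [605.53736783 -63.53797022 129.76435319] [597.2853721  -71.88748568 126.34136152] [614.33729545 -54.01089768 131.50846234]
```

View pics/w19.png

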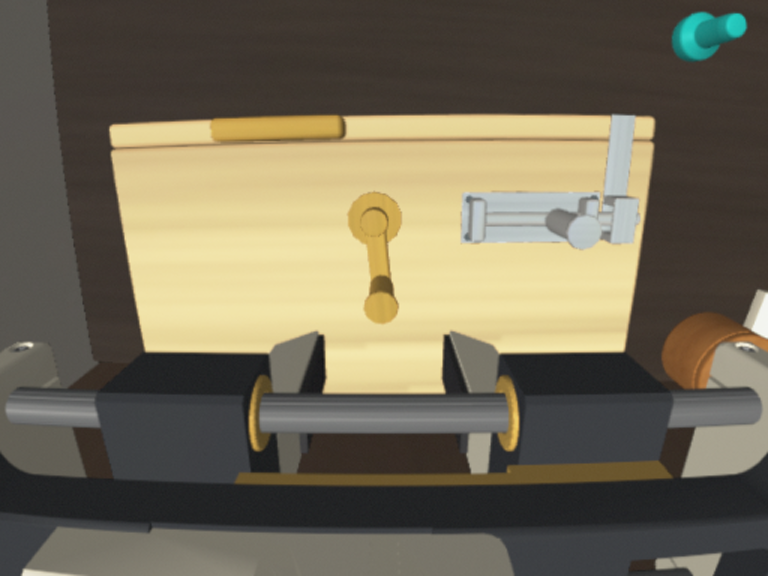

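Emit:
servo_tool(angular=[[0,0,0],[0,0,0],[0,0,0],[0,0,0],[0,0,0],[0,0,0],[0,0,0],[0,0,0],[0,0,0],[0,0,0]], slide=[[0,-0.5,-20],[0,-0.5,-40],[0,-0.5,-60],[0,-0.5,-75],[0,-0.5,-80],[0,-0.5,-80],[0,-0.5,-80],[0,-0.5,-80],[0,-0.5,-80],[0,-0.5,-80]], grip=[0,0,0,0,0,0,-0.55,-0.55,-0.55,-0.55])

```text
time: 40.73
tool_pos: [648.4, -160.6, 107.1]
tcp_rot: [-3.141, 0.002, -3.101]
contact_force: [0.1, -0.4, 0.5]
grip_width: 24.0
```

Emit:
servo_tool(angular=[[0,0,0],[0,0,0],[0,0,0],[0,0,0],[0,0,0],[0,0,0],[0,0,0],[0,0,0],[0,0,0]], slide=[[0,3,0],[-1.6,6.5,0],[-3,10,0],[-4.7,13.5,0],[-6.9,16.5,0],[-9.1,19.6,0],[-11.9,22.2,0],[-14.7,24.8,0],[-14.7,24.8,0]], grip=[-0.55,-0.55,-0.55,-0.55,-0.55,-0.55,-0.55,-0.55,-0.55])

```text
time: 41.48
tool_pos: [632.5, -134.9, 105.9]
tcp_rot: [3.141, -0.001, -3.101]
contact_force: [-0.5, -0.7, -1.2]
grip_width: 20.6
```

```bash
python3 wr.py w20.png 0 1 0 1 30
```

```text
41.4833 [ 632.5 -134.9  105.9] [ 3.141e+00 -1.000e-03 -3.101e+00] [-0.5 -0.7 -1.2] 20.6
```

View pics/w20.png

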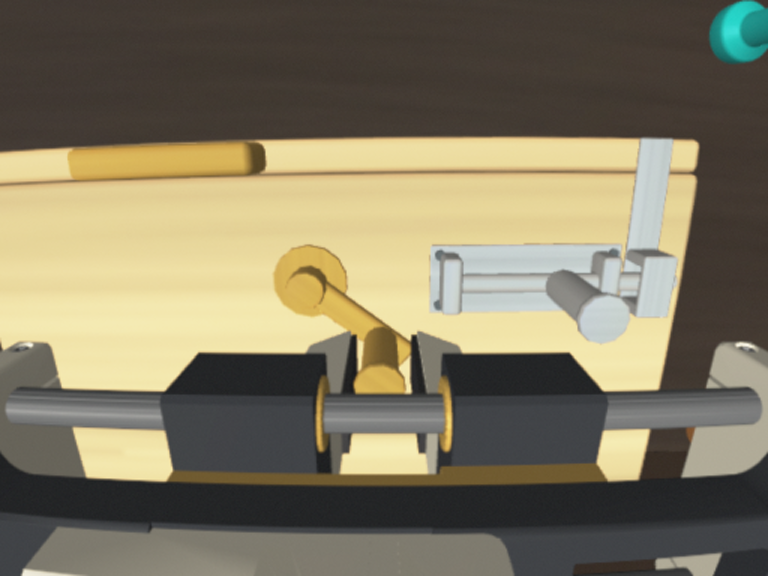

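Emit:
servo_tool(angular=[[0,0,0],[0,0,0],[0,0,0],[0,0,0]], slide=[[0,0,0],[0,0,0],[0,0,0],[0,0,0]], grip=[-1,-1,-1,-1])

```text
time: 41.87
tool_pos: [632.6, -135.9, 105.8]
tcp_rot: [3.141, -0.002, -3.101]
contact_force: [-3.8, -2.2, 1.0]
grip_width: 15.8
```

Emit:
servo_tool(angular=[[0,0,6],[0,0,12],[0,0,18],[0,0,23],[0,0,29],[0,0,35],[0,0,35],[0,0,35]], slide=[[-4.5,2,0],[-9,3.6,0],[-12.7,4.6,0],[-16.4,5.4,0],[-20,5.9,0],[-24,5.9,0],[-26,5.9,0],[-26,5.9,0]], grip=[-1,-1,-1,-1,-1,-1,-1,-1])

```text
time: 42.53
tool_pos: [608.5, -128.9, 106.0]
tcp_rot: [-3.141, 0.003, -2.493]
contact_force: [4.6, 1.5, -3.2]
grip_width: 15.8
```

```bash
python3 wr.py w21.png 0 1 0 1 30
```

```text
42.5333 [ 608.5 -128.9  106. ] [-3.141e+00  3.000e-03 -2.493e+00] [ 4.6  1.5 -3.2] 15.8
```

View pics/w21.png

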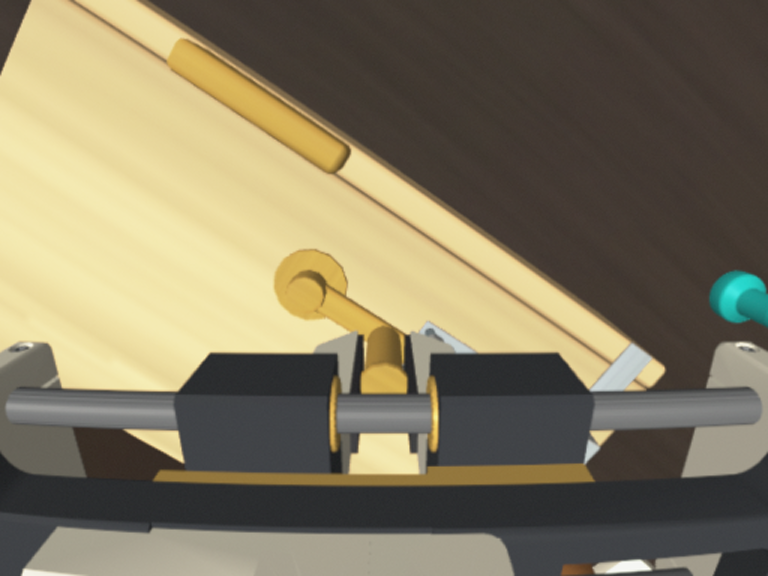

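Keeper reached its lock stop (arm parallel to the front). Release, lift, back off and check.

Emit:
servo_tool(angular=[[0,0,0],[0,0,0],[0,0,0],[0,0,0],[0,0,0],[0,0,0],[0,0,0],[0,0,0],[0,0,0]], slide=[[0.5,0,0],[1,0,0],[1,0,0],[1,0,0],[1,0,0],[1,0,20],[1,0,50],[1,0,80],[1,0,80]], grip=[0,0,0,0,0,0,0,0,0])

```text
time: 43.33
tool_pos: [611.0, -130.8, 192.6]
tcp_rot: [-3.133, 0.006, -2.491]
contact_force: [1.1, -0.7, 0.5]
grip_width: 45.9
```

Emit:
servo_tool(angular=[[0,0,-6],[0,0,-12],[0,0,-18],[0,0,-24],[0,0,-30],[0,0,-35],[0,0,-35],[0,0,-35],[0,0,-35]], slide=[[-10,35,0],[-20,70,10],[-30,100,20],[-45,135,30],[-60,170,40],[-75,205,50],[-90,240,60],[-90,240,60],[-90,240,60]], grip=[0,0,0,0,0,0,0,0,0])

```text
time: 44.08
tool_pos: [517.8, 111.8, 246.7]
tcp_rot: [-3.142, 0.002, -3.097]
contact_force: [0.2, -0.2, 0.5]
grip_width: 45.5
```

```bash
python3 - <<'E'
from h import *
c=cap('top');save(c,'t22.png',crop=(130,130,440,320),s=2.5);W=cloud(c);Z=W[...,2]
for nm,lo,hi,b in [('bolt',131,139,(580,630,-90,-40)),('keeper',131,139,(580,630,-150,-105)),('pull',104,111,(540,590,-270,-170))]:
    m=(Z>lo)&(Z<hi)&(W[...,0]>b[0])&(W[...,0]<b[1])&(W[...,1]>b[2])&(W[...,1]<b[3]);P=W[m]; print(nm,len(P),P.mean(0).round(1))
o=bot.get_obs();print(o['time'],o['tool_pos'],o['contact_force'])
E
```

```text
bolt 22 [605.2 -62.8 132.7]
keeper 24 [ 608.1 -128.4  132.7]
pull 42 [ 562.5 -218.4  105.2]
44.1333 [518.19214895 110.48631929 246.07364655] [1.43336202 0.43713103 0.48511287]
```

View pics/t22.png

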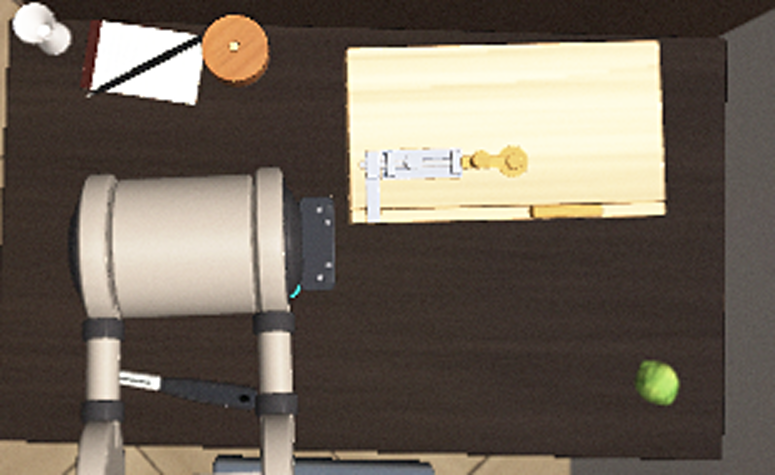

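```bash
python3 -c "
from plant import bot
print(bot.close_job())"
```

```text
the job is handed in; nothing more can be done
None
```

The job is handed in. I swung the keeper aside, drew the bolt and pulled the drawer out about 140 mm. The one loose cork went in with the kept cork (the +y side) and both steel stoppers went in with the kept stopper (the -y side). I then shut the drawer, slid the bolt home and turned the keeper back.

**Last checks:**
- **Latches:** the pull and the bolt knob read within 1 mm of where they started, and the keeper knob within about 2.5 mm, which is close to the camera's accuracy.
- **Contents:** a picture just before closing showed two corks and three stoppers, all upright or lying as placed in their own compartments. I could not see inside once the drawer was shut.
- **Bystanders:** the salt cellar and jigger look unmoved, though I judged that by eye. The turquoise look-alikes were left alone.
- **Time and clearance:** it finished at about 44 s, and the gripper was clear of everything.

**One problem:** during the first keeper swing the knob slid about 9 mm along the pads and the force on the tool reached about 31 N. The keeper still swung to about 1.48 rad. On the way back I mostly guided the knob with the jaws loose around it, and the readings I took on that return showed at most about 6 N.

No verdict was reported.

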